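# Set a soap die and start its clamp screw

## Robot

A 7-joint arm with a two-finger parallel gripper is mounted at the origin on the work surface. World frame = base frame: x ahead of the robot, y to its left, z up, the work surface at z = 0. Lengths are in m, angles in rad, forces in N, time in s.
With the tool pointing down it reaches from about 0.4 to 0.85 m from the base axis. Payload 4.5 kg.
Tool frame: the origin (TCP) lies at the centre of the arm's flange, where the gripper is bolted on; the fingertips stand 166 mm ahead of it and the grasp point (between the pads) lies 147 mm ahead of it (r.grip_depth is the distance from the TCP to the grasp point, in m); z points along the fingers, y is the line along which they close (so a half turn about z gives the same grasp; the last joint's range is limited). The gripper opens to 88 mm and grips with 3 to 60 N. Pads are 18 mm wide; open, the fingers measure 123 mm over their backs; the gripper's body (75 mm by 187 mm) begins 45 mm behind the grasp point.
Start: joints at [-1.2, 0.689, -0.195, 1.565, 0.157, 0.902, -0.215], TCP at [0.207, 0.59, 0.405] pointing down, gripper open.
Joint ranges: [-3.01, 3.01], [-0.46, 2.08], [-1.47, 1.51], [0.13, 2.56], [-1, 4.14], [0.04, 2.09], [-2.66, 2.66]. Speed limits (rad/s): [2.57, 2.57, 3.14, 3.14, 3.14, 3.14, 3.14].

## Interface

Orientations are given as a unit quaternion [x, y, z, w].
In Python, from plant import status, cams, r, finder gives the robot as it stands.
- The arm moves only by the tool play_rows, never from a script. Its argument "rows" is a list of rows, each a list of 7 numbers: the opening in per cent of the stroke, from 0 (shut) to 100 (fully open), then the shift along the tool's x, y, z in m, then the turn, a rotation vector about the tool's x, y, z in degrees. A call has 1 to 8 rows; each row shifts and turns the commanded pose from where the row before left it, along the tool's axes as they then stand; what a row does not reach is not made up. A row lasts 1/8 s, in which the tool goes at most 62.5 mm and 10.7 degrees, less where a joint would pass 70% of its speed; a pose out of reach is approached as far as the arm can. A call with a gripper value outside its range is refused whole. The fingers move at their own pace and stop on an object; "grip_force" is the grip in N (left out, the last holds). Time passes only in rows, so rows that do not move let the fingers close. It gives the time, the measured TCP pose, the force, the opening and the grip force at its end, in the units of the state.
- status.get_state(): the state, without advancing time (a new reading comes with each control period).
- cams.snapshot(name): name is "side" or "top"; returns the picture (384x512x3 uint8, red, green, blue); there is no depth.
- cams.camera_params(name): a dict with "vfov" (degrees; the focal length in pixels is half the picture's height over the tangent of half this angle, whatever the lens; pixels are square), "cx", "cy" (the principal point, pixels), "R" (3x3) and "t" (3): a world point X has camera coordinates R X + t. Camera axes: x right, y down, z forward; pixel columns grow to the right and rows downward; lengths in m; the calibration is good to about 2 mm. A picture is of the moment at which its call begins. camera_params takes no time and is no camera call.
- r.finish_job(): hands the job in; it is judged then, once.
Trained networks look in the newest picture that a camera, given by its name, has taken for a name from the list of things; names that differ only in an ending like _2 or _b are one class to them, and where a whole thing is asked for, a point or a joint stands for the part that bears it (a point fixed in the world has none). Each returns a list of dicts, best first, with "score" (0 to 1); they miss things now and then, are a little off and sometimes report something else, mostly with a low value. They report only what shows in the picture. A call takes as long as a camera call. They do not tell look-alikes from the thing itself.
- finder.spot_in(camera, label): "at" ([x, y, z] in m, in the coordinates of the camera as it stood for that picture, good to about 4 mm: the middle of the surface that is visible of it).
- finder.regions_of(camera, label): "mask" (384x512 bool, what is visible of it).
The state is a dict: "clock": time; "q": joint angles; "qd": joint speeds; "joint_torque": joint torques, N m; "tool_pos": TCP position; "eef_rot": TCP orientation; "contact_force": force on the tool from outside, world axes, zero at the start; "moment": the same for the moment, N m; "opening": opening from 0.0 (shut) to 1.0 (fully open); "finger_force": force on a finger pad.
Only numpy, scipy, OpenCV 4.12 (cv2) and the standard library are available. Lean on these libraries where they do the work, as an engineer would, in place of code of your own. Each camera call takes 0.05 s, during which the arm holds its last target. There are 200 camera calls.

## Task

Set the oblong soap die flat on the fixture's bed between the stop block and the clamp jaw, its sides lined up with theirs, and let go of it. Then start the clamp screw the careful way: turn its crank backward (anticlockwise seen from above) until you feel the screw drop into its thread, then forward (clockwise) one turn, pushing the handle sideways so that the screw can sink freely. Finish while holding: the gripper closed on the crank handle, with the screw still started by that one turn, the die still in place and everything else on the bench left where it was.

Things in the scene. Friction and masses are not known exactly. Their poses are not given: they have to be found in the camera images.
- fixture: Fixed die-setting fixture: steel bed plate 130 (x) x 260 (y) x 12 mm, origin at the centre of its underside. Along y stand a dark stop block (y -124 to -108 mm), the die seat, a dark jaw (-42 to -28), a green clamp body (34 mm above the table) and a round green threaded boss (52 mm diameter, y +60). Bolt heads 16 mm wide, 5 mm high at x +-50, y +-115. Place and yaw vary.
- die_seat (a point): Centre of the die's seat on top of the bed, midway between stop and jaw (fixture y -75, z 12 mm); axes as the fixture. Stop and jaw are 44 mm long in x, rise 28 mm above the bed, and leave a gap of 66 mm in y. In front and behind (x) the seat is open but for the low bolt heads.
- die: The oblong soap die to be set: aluminium block 44 (x) x 56 (y) x 34 mm high, 0.17 to 0.34 kg, a dark oblong cavity marked flush in its top. Origin: centre of its underside. Its 56 mm length goes along the fixture's y in the 66 mm gap; either way round is right. Grip it across its 44 mm width (its x), where the seat is open.
- screw_axis (a point): Fixed point on the axis of the clamp screw at the top of the boss, 58 mm above the table. The screw is vertical and captive: it only turns about this axis and slides along it.
- crank_handle: Black upright handle of the crank: spinning round grip, 18 mm diameter, 37 mm long, 50 mm from the screw axis. Origin: centre of its lower end, on top of the dark crank arm (hub radius 15 mm, level with the arm), 73 to 104 mm above the table. Push it round with closed fingers from behind (1 to 3 N), or grip it from above. The 0.5 kg screw drops by its weight only if the fingers do not carry it.
- screw_turn (a joint): Turn of screw and crank, rad, growing clockwise seen from above (forward, screwing in). At 0 the crank arm points along the fixture's +x, at pi/2 along its -y. Starts between 2.4 and 3.8. The thread's start, where the screw drops when turned backward, is hidden between -0.9 and 0.9: feel or see the drop.
- screw_lift (a joint): Height of the screw, m; 0 riding on the very start of the thread. Right-hand thread, 10 mm pitch: sinks 10 mm a turn forward, climbs backward. Starts at -0.0020 to -0.0080, loose on the first ridge. Turned backward it climbs to 0 and there falls at once to about -0.010 (the thread drop); one turn forward from there is -0.020. Once started it cannot be pulled out (2 mm play).
- round_die: Another aluminium die, a disc of 56 mm diameter, 34 mm high: not wanted, leave it. Origin: centre of its underside. It and the oblong die swap places.
- soap_egg: Yellow egg-shaped soap, 48 mm wide, 39 mm high; bystander. Origin: its underside.
- grease_tin: Steel tin, 70 mm diameter, 75 mm high; bystander. Origin: its underside.
- spanner: Spanner lying on the bench; bystander.
- brush: Brush lying on the bench; bystander.
- mallet: Hammer lying on the bench; bystander.
- pin_cup: Aluminium cup, 70 mm wide, 60 mm high; bystander. Origin: its underside.
Not all that is in view belongs to the job. Leave any green look-alike of the die alone.

How it is judged:
By the outcome, as a careful person would: the job done as asked, in the order asked, and still so for the second after the job is handed in, while the arm keeps its last pose, push and grip.
It also fails if it takes over 72 s, if anything falls off the work surface, if the arm or the gripper's body presses on something with over 40 N, if the wrist force passes 120 N, or if a joint passes its speed limit or range.

## Working session

There is one attempt and no reset: what is moved stays moved. The work goes in short steps, Python scripts to look and compute and a tool call to move; the robot and the scene stay as the last step left them, time stands still between calls to the robot, and variables do not carry over. Pictures are saved under pics/ and viewed, at most 10 in all, crops included, and the job is handed in when it is done.

Besides the shell and the picture viewer there is one more tool, called after "Emit:" in YAML: its name, and indented under it one key for each argument. play_rows: Moves the arm, as the interface text tells. Its arguments: {"type":"object","properties":{"rows":{"type":"array","items":{"type":"array","items":{"type":"number"}}},"grip_force":{"type":"number"}},"required":["rows"]}

```bash
ls; mkdir -p pics; python3 - <<'E'
from plant import status,cams,r,finder
import cv2,numpy as np
for n in("top","side"):
    im=cams.snapshot(n);cv2.imwrite(f"pics/{n}0.png",cv2.resize(im[...,::-1],(800,600),interpolation=cv2.INTER_CUBIC))
    c=cams.camera_params(n);R=np.array(c["R"]);t=np.array(c["t"]);print(n,c["vfov"],c["cx"],c["cy"],R.round(3).tolist(),t.round(3), (-R.T@t).round(3))
    for l in("fixture","die","round_die","crank_handle","soap_egg","grease_tin","pin_cup"):
        for d in finder.spot_in(n,l)[:3]: print(n,l,round(d["score"],2),(R.T@(np.array(d["at"])-t)).round(3))
s=status.get_state();print(s)
E
```

```text
pics
top 51.740112052169295 256.1260232602144 190.75118002335657 [[-0.03, -1.0, -0.004], [-0.977, 0.03, -0.21], [0.21, -0.003, -0.978]] [0.004 0.562 1.064] [ 0.326 -0.01   1.158]
top fixture 0.87 [0.562 0.094 0.012]
top fixture 0.37 [ 0.739 -0.049  0.075]
top die 0.88 [ 0.623 -0.195  0.035]
top die 0.84 [ 0.671 -0.311  0.033]
top die 0.81 [ 0.551 -0.113  0.033]
top round_die 0.55 [ 0.491 -0.215  0.034]
top crank_handle 0.62 [0.508 0.13  0.131]
top crank_handle 0.16 [0.535 0.139 0.096]
top soap_egg 0.68 [0.508 0.323 0.03 ]
top grease_tin 0.81 [ 0.739 -0.05   0.073]
top pin_cup 0.56 [0.763 0.152 0.035]
side 54.18300835384133 256.4718432502269 195.8486670273261 [[-0.984, -0.179, -0.008], [-0.116, 0.671, -0.732], [0.136, -0.72, -0.681]] [0.539 0.17  1.015] [0.411 0.713 0.819]
side fixture 0.7 [0.559 0.149 0.016]
side die 0.76 [ 0.628 -0.18   0.032]
side die 0.75 [ 0.669 -0.291  0.037]
side die 0.66 [ 0.448 -0.102  0.036]
side round_die 0.59 [ 0.495 -0.202  0.039]
side soap_egg 0.6 [0.513 0.337 0.03 ]
side grease_tin 0.63 [ 0.678 -0.405  0.017]
side grease_tin 0.59 [ 0.744 -0.026  0.063]
{'clock': 0.8, 'q': array([-1.20015676,  0.68906513, -0.19461306,  1.56529231,  0.157256  ,
        0.90250147, -0.21511668]), 'qd': array([-9.36525067e-04,  2.03197738e-03,  1.28129868e-04, -6.90715090e-04,
       -6.11896949e-05,  9.93335745e-05, -2.40179363e-04]), 'joint_torque': array([-9.15586061e-04, -5.27430546e+01, -1.26688678e+00, -1.53741878e+01,
       -5.18764229e-02, -6.96687312e-04,  2.56765361e-05]), 'tool_pos': array([0.20653635, 0.58989795, 0.40476687]), 'eef_rot': array([ 1.67630835e-01,  9.85849836e-01,  5.84455286e-05, -1.69615345e-05]), 'contact_force': array([-0.28974474,  1.02510235, -0.11995547]), 'moment': array([-0.01440914,  0.01976117,  0.0001075 ]), 'finger_force': 0.0, 'opening': 0.9990033316318919}
```

View pics/top0.png

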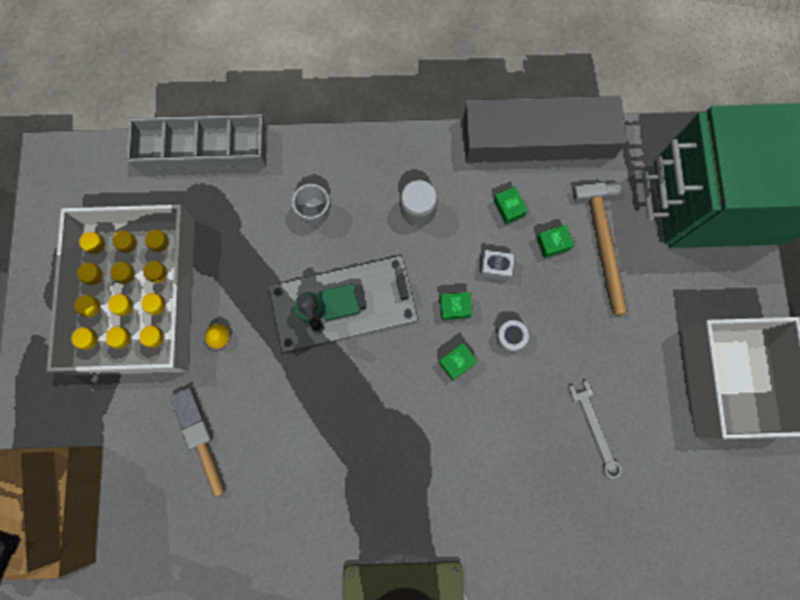

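View pics/side0.png

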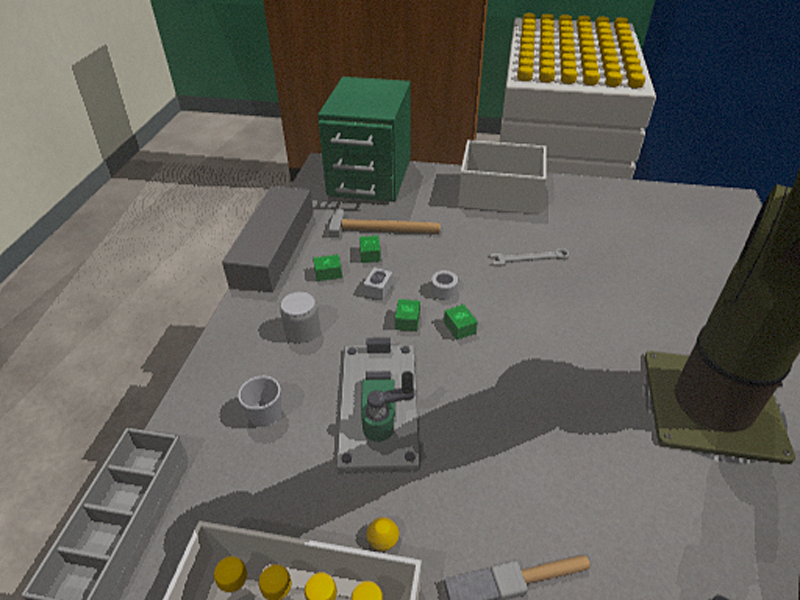

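```bash
cat > h.py <<'E'
from plant import status,cams,r,finder
import cv2,numpy as np
def cam(n):
    c=cams.camera_params(n);f=192/np.tan(np.radians(c["vfov"]/2))
    return np.array(c["R"]),np.array(c["t"]),f,c["cx"],c["cy"]
def proj(n,X):
    R,t,f,cx,cy=cam(n);p=np.atleast_2d(X)@R.T+t
    return np.c_[p[:,0]/p[:,2]*f+cx,p[:,1]/p[:,2]*f+cy]
def back(n,uv,z):
    R,t,f,cx,cy=cam(n);uv=np.atleast_2d(uv);d=np.c_[(uv[:,0]-cx)/f,(uv[:,1]-cy)/f,np.ones(len(uv))]@R
    o=-R.T@t;return o+d*((z-o[2])/d[:,2])[:,None]
def crop(im,x0,y0,x1,y1,s,fn):
    cv2.imwrite(fn,cv2.resize(im[y0:y1,x0:x1,::-1],None,fx=s,fy=s,interpolation=cv2.INTER_CUBIC))
E
python3 - <<'E'
from h import *
im=cams.snapshot("top");np.save("top.npy",im)
s=cams.snapshot("side");np.save("side.npy",s)
crop(im,168,155,343,235,4.5,"pics/c1.png")
crop(s,200,150,310,310,3.7,"pics/c2.png")
for n in("top","side"):
  for l in("fixture","die"):
    for d in finder.regions_of(n,l)[:3]:
        m=d["mask"];ys,xs=np.nonzero(m);print(n,l,d["score"],len(xs),xs.mean(),ys.mean(),(np.load(n+".npy")[m].mean(0)).round());
        np.save(f"m_{n}_{l}_{int(xs.mean())}.npy",m)
E
ls *.npy
```

```text
top fixture 0.78 3787 219.17718510694482 194.19883813044626 [ 94. 105. 102.]
top die 0.9 326 326.05828220858893 130.6042944785276 [ 33. 121.  55.]
top die 0.71 334 291.6616766467066 195.26047904191617 [ 36. 130.  60.]
top die 0.65 324 355.4938271604938 153.89197530864197 [ 35. 126.  58.]
side fixture 0.98 3948 241.71529888551166 260.7084599797366 [ 98. 101.  98.]
side die 0.8 271 260.2730627306273 201.42435424354244 [ 46. 111.  58.]
side die 0.77 287 241.74216027874564 181.28919860627178 [113. 112. 114.]
side die 0.61 298 294.4295302013423 205.73154362416108 [ 46. 108.  57.]
m_side_die_241.npy
m_side_die_260.npy
m_side_die_294.npy
m_side_fixture_241.npy
m_top_die_291.npy
m_top_die_326.npy
m_top_die_355.npy
m_top_fixture_219.npy
side.npy
top.npy
```

View pics/c1.png

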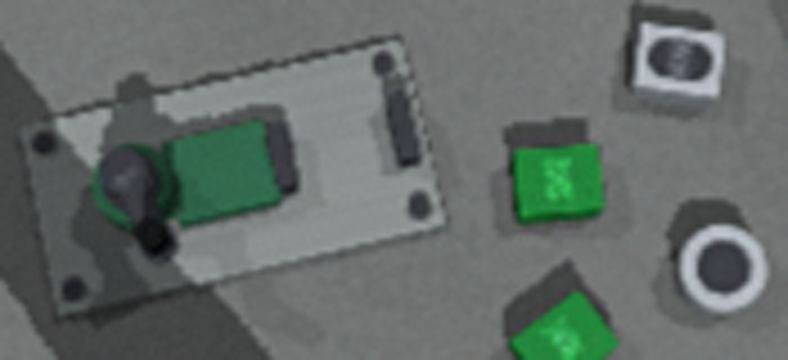

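View pics/c2.png

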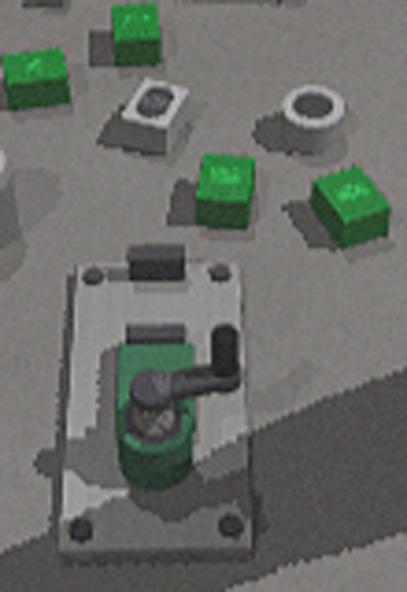

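```bash
cat > fit.py <<'E'
from h import *
from scipy.optimize import least_squares
def tf(p,P): 
    c,s=np.cos(p[2]),np.sin(p[2]);return np.c_[p[0]+c*P[:,0]-s*P[:,1],p[1]+s*P[:,0]+c*P[:,1],P[:,2]]
def fit(obs,p0):
    f=lambda p:np.concatenate([(proj(n,tf(p,P))-uv).ravel() for n,P,uv in obs])
    s=least_squares(f,p0,loss="soft_l1");return s.x,f(s.x).reshape(-1,2)
E
python3 - <<'E'
from fit import *
N=lambda a,x0,y0,s:np.array([x0,y0])+(np.array(a)+.5)/s-.5
b=np.array([[50,115,17],[50,-115,17],[-50,-115,17],[-50,115,17]])/1e3
c=np.array([[65,130,12],[65,-130,12],[-65,-130,12],[-65,130,12]])/1e3
t=lambda a:N(a,168,155,4.5); sd=lambda a:N(a,200,150,3.7)
T=("top",b,t([(44,143),(384,62),(420,205),(74,290)])),("top",c,t([(22,128),(402,38),(447,225),(60,318)]))
S=("side",b,sd([(81,529),(93,276),(220,272),(231,525)])),("side",c,sd([(60,551),(76,263),(237,261),(252,549)]))
for o in(T,S,T+S):
    p,e=fit(o,[.57,.1,.2]);print(p.round(4),np.degrees(p[2]).round(2));
print(e.round(1).tolist())
# die by bright top
for n,(u,v) in(("top",(319,168)),("side",(241,179))):
    im=np.load(n+".npy").astype(int);g=cv2.cvtColor(np.load(n+".npy"),cv2.COLOR_RGB2GRAY)
    print(g[v-14:v+14,u-16:u+16].tolist() if 0 else '')
    k=cv2.resize(g[v-20:v+20,u-20:u+20],None,fx=8,fy=8,interpolation=cv2.INTER_CUBIC)
    for th in (125,140,155,170):
        m=(k>th).astype(np.uint8);cs,_=cv2.findContours(m,cv2.RETR_EXTERNAL,cv2.CHAIN_APPROX_NONE)
        q=max(cs,key=cv2.contourArea);q=cv2.convexHull(q);e=cv2.approxPolyN(q,4,ensure_convex=True).reshape(-1,2) if hasattr(cv2,'approxPolyN') else cv2.boxPoints(cv2.minAreaRect(q))
        w=back(n,np.array([u-20,v-20])+(e+.5)/8-.5,.034)[:,:2]
        L=np.roll(w,-1,0)-w
        print(n,th,"c",w.mean(0).round(4),"len",np.hypot(*L.T).round(3),"ang",np.degrees(np.arctan2(L[:,1],L[:,0])).round(1))
E
```

```text
[0.5666 0.0954 0.2093] 11.99
[0.5689 0.1002 0.2052] 11.76
[0.568  0.0976 0.2067] 11.84
[[-0.6, -0.6], [-0.5, -0.3], [-0.6, -0.1], [-0.6, -0.7], [-1.3, -0.5], [-0.8, -0.4], [-0.4, -0.5], [-1.2, -0.5], [0.6, -1.0], [0.5, -1.0], [0.5, -0.8], [0.6, -1.0], [-0.0, -0.3], [0.3, 0.0], [0.8, -0.5], [1.2, -1.2]]

top 125 c [ 0.6298 -0.1994] len [0.045 0.056 0.048 0.06 ] ang [167.2  83.6  -7.7 -99.2]
top 140 c [ 0.6301 -0.1994] len [0.044 0.054 0.044 0.058] ang [ 167.6   79.4   -7.6 -100.2]
top 155 c [ 0.6299 -0.1992] len [0.045 0.053 0.042 0.056] ang [ 168.2   76.3   -7.4 -100. ]
top 170 c [ 0.63   -0.1992] len [0.043 0.054 0.04  0.053] ang [ 168.8   76.   -11.7 -100.5]

side 125 c [ 0.632  -0.1973] len [0.06  0.045 0.062 0.049] ang [ 79.1 -10.9 -96.8 166.4]
side 140 c [ 0.6319 -0.1968] len [0.056 0.043 0.061 0.045] ang [ 79.5 -11.  -99.1 163.9]
side 155 c [ 0.6319 -0.1967] len [0.054 0.042 0.058 0.042] ang [  80.4  -11.4 -100.3  164. ]
side 170 c [ 0.6192 -0.1937] len [0.049 0.015 0.053 0.013] ang [  81.4    0.5 -100.7  163.3]
```

```bash
cat >> h.py <<'E'
from scipy.spatial.transform import Rotation as Ro
def pose():
    s=status.get_state();M=Ro.from_quat(s["eef_rot"]).as_matrix();y=np.degrees(np.arctan2(M[1,1],M[0,1]))
    return np.array(s["tool_pos"]),y,M,s
def rows(xyz,yaw,n,start=None):
    "constant row for n repeats to bring the GRASP POINT to xyz with tool y at yaw deg (mod 180 nearest), tool kept upright"
    p,y,M,s=pose()
    d=(yaw-y+90)%180-90; ph=-d/n            # about tool z (down)
    a=np.radians(y); Rw=np.array([[np.sin(a)*-1,np.cos(a)],[np.cos(a),np.sin(a)]])  # columns x_t,y_t in world
    tx=np.array([-np.sin(a),np.cos(a)]) if M[0,0]*-np.sin(a)+M[1,0]*np.cos(a)>0 else np.array([np.sin(a),-np.cos(a)])
    B=np.c_[tx,[np.cos(a),np.sin(a)]]
    S=sum(np.array([[np.cos(k*np.radians(ph)),-np.sin(k*np.radians(ph))],[np.sin(k*np.radians(ph)),np.cos(k*np.radians(ph))]]) for k in range(n))
    w=np.linalg.solve(S,B.T@(np.array(xyz[:2])-p[:2]))
    print("n",n,"row",w.round(4),"z",round((p[2]-.147-xyz[2])/n,4),"turn",round(ph,2),"tilt",M[:,2].round(4))
def st():
    p,y,M,s=pose();print("clk",s["clock"],"grasp",(p-[0,0,.147]).round(4),"yaw",round(y,2),"q",s["q"].round(2),"F",s["contact_force"].round(1),"op",round(s["opening"],3))
E
python3 - <<'E'
from fit import *
st()
rows((.631,-.198,.10),-11,16)
R=lambda a,x0,y0,s:np.array([x0,y0])+(np.array(a)+.5)/s-.5
ht=R((153,240),168,155,4.5);hs=R((226,328),200,150,3.7)
from scipy.optimize import least_squares
s=least_squares(lambda X:np.r_[proj("top",X)[0]-ht,proj("side",X)[0]-hs],[.5,.13,.13]);print("handle top",s.x.round(4),s.fun.round(2))
for z in(.13,.14):print(back("top",ht,z).round(4),back("side",hs,z).round(4))
ax=R((125,178),168,155,4.5);print("hub",back("top",ax,.10).round(4), "exp axis",.5557,.1563)
for u in((326,130),(355,154),(291.5,195),(293,231)):print("green",back("top",u,.034).round(3))
E
```

```text
clk 1.1 grasp [0.2065 0.5899 0.2577] yaw 70.7 q [-1.2   0.69 -0.19  1.57  0.16  0.9  -0.22] F [-0.8 -0.8 -0.2] op 0.997
n 16 row [-0.0608 -0.0043] z 0.0099 turn 5.11 tilt [ 0.  0. -1.]
handle top [0.5088 0.1313 0.1311] [ 0.01 -1.52  1.34  0.37]
[[0.505  0.1315 0.13  ]] [[0.5124 0.1298 0.13  ]]
[[0.5032 0.1301 0.14  ]] [[0.5109 0.1383 0.14  ]]
hub [[0.5488 0.1526 0.1   ]] exp axis 0.5557 0.1563
green [[ 0.747 -0.229  0.034]]
green [[ 0.67  -0.309  0.034]]
green [[ 0.552 -0.116  0.034]]
green [[ 0.447 -0.115  0.034]]
```

Emit:
play_rows:
  rows:
    - [75, -0.061, -0.0043, 0, 0, 0, 5.1]
    - [75, -0.061, -0.0043, 0, 0, 0, 5.1]
    - [75, -0.061, -0.0043, 0, 0, 0, 5.1]
    - [75, -0.061, -0.0043, 0, 0, 0, 5.1]
    - [75, -0.061, -0.0043, 0, 0, 0, 5.1]
    - [75, -0.061, -0.0043, 0, 0, 0, 5.1]
    - [75, -0.061, -0.0043, 0, 0, 0, 5.1]
    - [75, -0.061, -0.0043, 0, 0, 0, 5.1]
  grip_force: 25

```text
clock: 2.1
tool_pos: [0.5683, 0.2729, 0.4048]
eef_rot: [0.502, 0.865, 0.0, 0.0]
contact_force: [-0.1, 0.5, -0.2]
opening: 0.749
finger_force: 0.0
```

Emit:
play_rows:
  rows:
    - [75, -0.061, -0.0043, 0.01, 0, 0, 5.1]
    - [75, -0.061, -0.0043, 0.02, 0, 0, 5.1]
    - [75, -0.061, -0.0043, 0.02, 0, 0, 5.1]
    - [75, -0.061, -0.0043, 0.02, 0, 0, 5.1]
    - [75, -0.061, -0.0043, 0.02, 0, 0, 5.1]
    - [75, -0.061, -0.0043, 0.02, 0, 0, 5.1]
    - [75, -0.061, -0.0043, 0.02, 0, 0, 5.1]
    - [75, -0.061, -0.0043, 0.02, 0, 0, 5.1]

```text
clock: 3.1
tool_pos: [0.633, -0.1897, 0.2581]
eef_rot: [0.772, 0.636, 0.0, 0.0]
contact_force: [1.3, -0.4, -0.3]
opening: 0.749
finger_force: 0.0
```

```bash
python3 - <<'E'
from h import *
st();rows((.631,-.198,.10),-11,4)
E
```

```text
clk 3.1 grasp [ 0.633  -0.1897  0.1111] yaw -11.04 q [ 0.19  0.92  0.07  1.57 -0.09  0.66  0.11] F [ 1.3 -0.4 -0.3] op 0.749
n 4 row [-0.0021 -0.0001] z 0.0028 turn -0.01 tilt [ 0.0012  0.     -1.    ]
```

Emit:
play_rows:
  rows:
    - [75, 0, 0, 0, 0, 0, 0]
    - [75, 0, 0, 0, 0, 0, 0]

```text
clock: 3.35
tool_pos: [0.6331, -0.1875, 0.2586]
eef_rot: [0.771, 0.637, 0.0, -0.0]
contact_force: [-0.5, 0.3, 1.0]
opening: 0.752
finger_force: 0.0
```

```bash
python3 - <<'E'
from h import *
st();rows((.631,-.198,.022),-11,6)
im=cams.snapshot("side");crop(im,190,120,310,220,6,"pics/s3.png")
E
```

```text
clk 3.35 grasp [ 0.6331 -0.1875  0.1116] yaw -10.88 q [ 0.18  0.92  0.07  1.57 -0.09  0.66  0.1 ] F [-0.5  0.3  1. ] op 0.752
n 6 row [-0.0018 -0.    ] z 0.0149 turn 0.02 tilt [ 2.0e-04  1.3e-03 -1.0e+00]
```

View pics/s3.png

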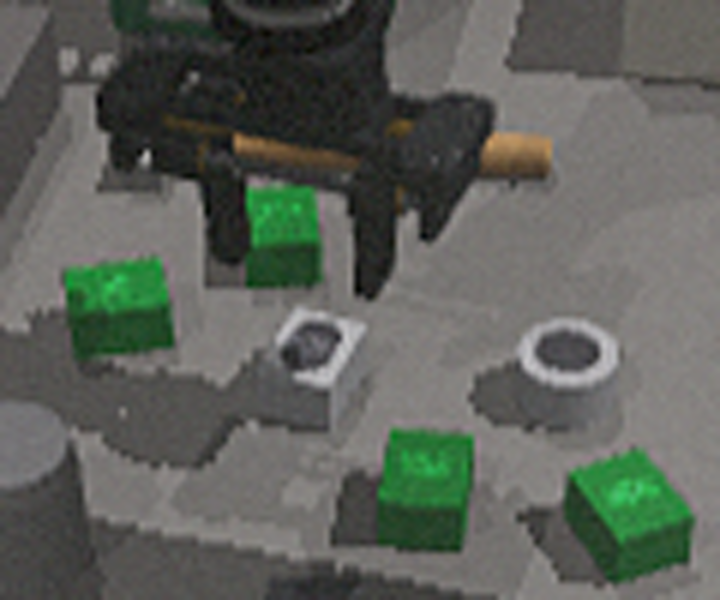

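```bash
python3 - <<'E'
from h import *
print(proj("side",[.6331,-.1875,.0926]), proj("side",[.631,-.198,.034]))
E
```

```text
[[239.97930278 164.65825241]] [[241.97183313 176.97373382]]
```

Emit:
play_rows:
  rows:
    - [75, -0.0018, 0, 0.015, 0, 0, 0]
    - [75, -0.0018, 0, 0.015, 0, 0, 0]
    - [75, -0.0018, 0, 0.015, 0, 0, 0]
    - [75, -0.0018, 0, 0.0, 0, 0, 0]

```text
clock: 3.9
tool_pos: [0.6307, -0.1947, 0.2117]
eef_rot: [0.771, 0.637, -0.001, -0.002]
contact_force: [0.0, 0.7, 0.1]
opening: 0.751
finger_force: 0.0
```

Emit:
play_rows:
  rows:
    - [75, -0.0018, 0, 0.014, 0, 0, 0]
    - [75, -0.0012, 0, 0.014, 0, 0, 0]
    - [75, 0, 0, 0.013, 0, 0, 0]
    - [75, 0, 0, 0, 0, 0, 0]
    - [40, 0, 0, 0, 0, 0, 0]
    - [40, 0, 0, 0, 0, 0, 0]
    - [40, 0, 0, 0, 0, 0, 0]
    - [40, 0, 0, 0, 0, 0, 0]

```text
clock: 4.9
tool_pos: [0.6313, -0.198, 0.1733]
eef_rot: [0.771, 0.637, 0.0, 0.001]
contact_force: [0.4, -0.6, 2.4]
opening: 0.494
finger_force: 25.0
```

```bash
python3 - <<'E'
from h import *
st();rows((.5834,.0242,.10),11.85,8)
E
```

```text
clk 4.9 grasp [ 0.6313 -0.198   0.0263] yaw -10.9 q [ 0.21  1.04  0.05  1.57 -0.09  0.52  0.12] F [ 0.4 -0.6  2.4] op 0.494
n 8 row [ 0.0279 -0.0065] z -0.0092 turn -2.84 tilt [ 1.3e-03 -3.0e-04 -1.0e+00]
```

Emit:
play_rows:
  rows:
    - [35, 0, 0, -0.02, 0, 0, 0]
    - [35, 0, 0, -0.025, 0, 0, 0]
    - [35, 0, 0, -0.025, 0, 0, 0]
    - [35, 0.01, -0.003, -0.01, 0, 0, 0]
    - [35, 0.028, -0.0065, 0, 0, 0, -2.8]
    - [35, 0.028, -0.0065, 0, 0, 0, -2.8]
    - [35, 0.028, -0.0065, 0, 0, 0, -2.8]
    - [35, 0.028, -0.0065, 0, 0, 0, -2.8]
  grip_force: 35

```text
clock: 5.9
tool_pos: [0.6165, -0.0714, 0.2525]
eef_rot: [0.704, 0.71, -0.0, -0.001]
contact_force: [0.2, 0.3, -2.0]
opening: 0.494
finger_force: 35.0
```

```bash
python3 - <<'E'
from h import *
st();rows((.5834,.0242,.10),11.85,5)
E
```

```text
clk 5.9 grasp [ 0.6165 -0.0714  0.1055] yaw 0.45 q [ 0.02  0.88  0.04  1.7  -0.05  0.56  0.1 ] F [ 0.2  0.3 -2. ] op 0.494
n 5 row [ 0.0197 -0.0049] z 0.0011 turn -2.28 tilt [-1.2e-03  9.0e-04 -1.0e+00]
```

Emit:
play_rows:
  rows:
    - [35, 0.0197, -0.005, 0, 0, 0, -2.28]
    - [35, 0.0197, -0.005, 0, 0, 0, -2.28]
    - [35, 0.0197, -0.005, 0, 0, 0, -2.28]
    - [35, 0.0197, -0.005, 0, 0, 0, -2.28]
    - [35, 0.01, -0.003, 0, 0, 0, -2.28]
    - [35, 0, 0, 0, 0, 0, 0]
    - [35, 0, 0, 0, 0, 0, 0]

```text
clock: 6.78
tool_pos: [0.5877, 0.0121, 0.2528]
eef_rot: [0.632, 0.775, -0.0, 0.001]
contact_force: [0.8, 0.1, -2.1]
opening: 0.492
finger_force: 35.0
```

```bash
python3 - <<'E'
from h import *
st();rows((.5834,.0242,.10),11.85,1)
im=cams.snapshot("side");crop(im,200,190,310,310,5,"pics/s4.png");np.save("s4.npy",im)
E
```

```text
clk 6.775 grasp [0.5877 0.0121 0.1058] yaw 11.62 q [-0.1   0.85  0.01  1.8  -0.01  0.49  0.11] F [ 0.8  0.1 -2.1] op 0.492
n 1 row [ 0.0127 -0.0018] z 0.0058 turn -0.23 tilt [ 7.e-04 -1.e-03 -1.e+00]
```

View pics/s4.png

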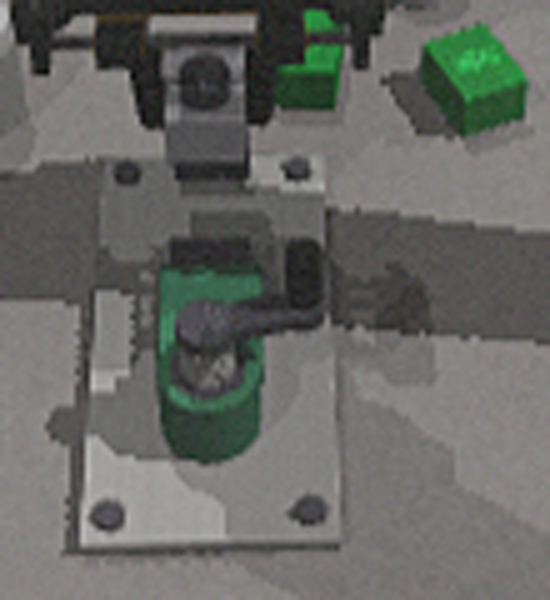

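```bash
python3 - <<'E'
from fit import *
P=np.array([[x,y,z] for z in(0,.034) for x,y in((-.022,.028),(.022,.028),(-.022,-.028),(.022,-.028))])+[0,0,.0795]
print(((proj("side",tf([.5877,.0121,np.radians(11.62)],P))-[200,190]+.5)*5-.5).round(0))
J=np.array([[-.022,-.042,.04],[.022,-.042,.04],[-.022,-.108,.04],[.022,-.108,.04]])
for f in((.568,.0976),(.5689,.1002)):print(((proj("side",tf([*f,np.radians(11.85)],J))-[200,190]+.5)*5-.5).round(0))
E
```

```text
[[248. 161.]
 [166. 163.]
 [247.  88.]
 [168.  90.]
 [246. 117.]
 [163. 118.]
 [245.  44.]
 [165.  46.]]
[[253. 234.]
 [172. 236.]
 [251. 146.]
 [174. 148.]]
[[250. 237.]
 [170. 239.]
 [249. 149.]
 [172. 151.]]
```

```bash
python3 - <<'E'
from h import *
g=cv2.cvtColor(np.load("s4.npy"),cv2.COLOR_RGB2GRAY).astype(int)
for c in(236,238,240,242,244,246,248):print(c,g[194:242,c].tolist())
E
```

```text
236 [137, 142, 103, 56, 49, 84, 105, 110, 89, 54, 35, 37, 26, 52, 48, 41, 55, 80, 85, 95, 78, 81, 78, 77, 85, 85, 84, 82, 56, 43, 38, 39, 61, 71, 69, 87, 103, 99, 98, 100, 100, 97, 103, 76, 50, 42, 50, 41]
238 [136, 137, 97, 57, 45, 85, 110, 76, 44, 50, 39, 34, 37, 54, 47, 48, 40, 47, 80, 98, 86, 83, 84, 84, 84, 78, 82, 86, 63, 39, 41, 48, 63, 73, 75, 95, 103, 101, 79, 66, 70, 69, 71, 66, 50, 43, 43, 53]
240 [142, 141, 102, 53, 43, 80, 81, 61, 41, 46, 53, 49, 70, 76, 54, 47, 51, 38, 77, 107, 92, 79, 84, 83, 84, 84, 87, 83, 66, 42, 39, 47, 70, 75, 67, 94, 103, 104, 87, 75, 75, 71, 75, 64, 49, 46, 51, 44]
242 [135, 135, 89, 38, 45, 77, 84, 60, 54, 51, 45, 48, 48, 62, 51, 35, 45, 45, 78, 96, 91, 75, 85, 84, 84, 80, 84, 85, 60, 39, 39, 40, 71, 80, 72, 96, 104, 103, 85, 70, 76, 77, 82, 71, 48, 40, 47, 45]
244 [139, 140, 95, 49, 41, 81, 107, 82, 49, 44, 43, 40, 41, 38, 46, 46, 39, 77, 86, 105, 91, 82, 81, 81, 79, 77, 77, 97, 61, 37, 47, 61, 73, 76, 72, 89, 101, 107, 81, 73, 73, 74, 77, 64, 45, 50, 46, 43]
246 [137, 140, 95, 36, 37, 75, 96, 105, 121, 118, 98, 87, 71, 103, 86, 89, 87, 94, 84, 104, 88, 83, 80, 81, 76, 78, 81, 92, 65, 33, 39, 46, 68, 79, 72, 98, 100, 103, 87, 76, 73, 79, 74, 63, 48, 47, 51, 46]
248 [139, 142, 96, 48, 52, 99, 114, 123, 127, 112, 89, 84, 94, 125, 107, 91, 95, 99, 93, 107, 95, 78, 84, 85, 81, 85, 84, 93, 63, 39, 42, 37, 63, 54, 70, 95, 105, 103, 80, 71, 76, 76, 82, 63, 44, 48, 49, 43]
```

```bash
python3 - <<'E'
from h import *
rows((.5843,.0266,.06),11.85,3)
E
```

```text
n 3 row [ 0.005  -0.0001] z 0.0152 turn -0.08 tilt [ 6.e-04 -1.e-03 -1.e+00]
```

Emit:
play_rows:
  rows:
    - [35, 0.005, 0, 0, 0, 0, -0.1]
    - [35, 0.005, 0, 0.005, 0, 0, -0.1]
    - [35, 0.005, 0, 0.01, 0, 0, 0]
    - [35, 0, 0, 0.01, 0, 0, 0]
    - [35, 0, 0, 0.01, 0, 0, 0]
    - [35, 0, 0, 0.01, 0, 0, 0]
    - [35, 0, 0, 0, 0, 0, 0]
    - [35, 0, 0, 0, 0, 0, 0]

```text
clock: 7.82
tool_pos: [0.5845, 0.0277, 0.2078]
eef_rot: [0.63, 0.777, 0.0, 0.0]
contact_force: [-0.5, 0.1, -2.7]
opening: 0.495
finger_force: 35.0
```

```bash
python3 - <<'E'
from h import *
st();rows((.5843,.0266,.0385),11.85,4)
im=cams.snapshot("side");crop(im,220,200,290,260,8,"pics/s5.png");np.save("s5.npy",im)
E
```

```text
clk 7.825 grasp [0.5845 0.0277 0.0608] yaw 11.89 q [-0.13  0.93  0.01  1.82 -0.01  0.4   0.09] F [-0.5  0.1 -2.7] op 0.495
n 4 row [-0.0003 -0.0001] z 0.0056 turn 0.01 tilt [ 3.e-04  0.e+00 -1.e+00]
```

View pics/s5.png

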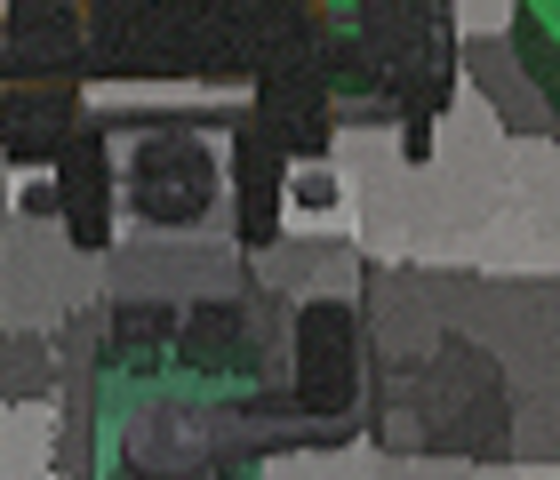

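Emit:
play_rows:
  rows:
    - [35, 0, 0, 0.006, 0, 0, 0]
    - [35, 0, 0, 0.006, 0, 0, 0]
    - [35, 0, 0, 0.006, 0, 0, 0]
    - [35, 0, 0, 0.003, 0, 0, 0]
    - [35, 0, 0, 0.001, 0, 0, 0]
    - [35, 0, 0, 0, 0, 0, 0]

```text
clock: 8.62
tool_pos: [0.5844, 0.0278, 0.1857]
eef_rot: [0.63, 0.777, 0.0, 0.0]
contact_force: [0.1, -0.5, -2.7]
opening: 0.497
finger_force: 35.0
```

```bash
python3 - <<'E'
from h import *
st()
E
```

```text
clk 8.625 grasp [0.5844 0.0278 0.0387] yaw 11.9 q [-0.13  0.96  0.01  1.82 -0.01  0.36  0.09] F [ 0.1 -0.5 -2.7] op 0.497
```

Emit:
play_rows:
  rows:
    - [35, 0, 0, 0.001, 0, 0, 0]
    - [35, 0, 0, 0, 0, 0, 0]

```text
clock: 8.88
tool_pos: [0.5845, 0.0278, 0.1852]
eef_rot: [0.63, 0.777, 0.0, 0.0]
contact_force: [-1.1, -0.1, 2.7]
opening: 0.491
finger_force: 35.0
```

Emit:
play_rows:
  rows:
    - [35, 0, 0, 0.001, 0, 0, 0]
    - [35, 0, 0, 0, 0, 0, 0]

```text
clock: 9.12
tool_pos: [0.5845, 0.0278, 0.1852]
eef_rot: [0.63, 0.777, 0.0, 0.0]
contact_force: [-2.8, -0.2, 11.3]
opening: 0.495
finger_force: 35.0
```

Emit:
play_rows:
  rows:
    - [75, 0, 0, -0.001, 0, 0, 0]
    - [75, 0, 0, 0, 0, 0, 0]
    - [75, 0, 0, 0, 0, 0, 0]
    - [75, 0, 0, -0.02, 0, 0, 0]
    - [75, 0, 0, -0.04, 0, 0, 0]
    - [75, 0, 0, -0.05, 0, 0, 0]
    - [75, 0, 0, -0.05, 0, 0, 0]
    - [75, 0, 0, 0, 0, 0, 0]

```text
clock: 10.12
tool_pos: [0.5857, 0.0277, 0.3499]
eef_rot: [0.63, 0.776, 0.003, 0.003]
contact_force: [-0.3, -0.5, -0.2]
opening: 0.751
finger_force: 0.0
```

```bash
python3 - <<'E'
from h import *
st()
s=cams.snapshot("side");np.save("s6.npy",s);crop(s,200,190,310,310,4.9,"pics/s6.png")
R_,t_,*_=cam("side")
for l in("die","crank_handle"):
    for d in finder.spot_in("side",l)[:4]: print(l,round(d["score"],2),(R_.T@(np.array(d["at"])-t_)).round(3))
E
```

```text
clk 10.125 grasp [0.5857 0.0277 0.2029] yaw 11.88 q [-0.14  0.7   0.02  1.75 -0.02  0.68  0.1 ] F [-0.3 -0.5 -0.2] op 0.751
die 0.74 [ 0.557 -0.098  0.035]
die 0.72 [ 0.451 -0.099  0.035]
die 0.69 [0.537 0.151 0.096]
die 0.62 [0.579 0.034 0.044]
crank_handle 0.4 [0.513 0.141 0.123]
```

View pics/s6.png

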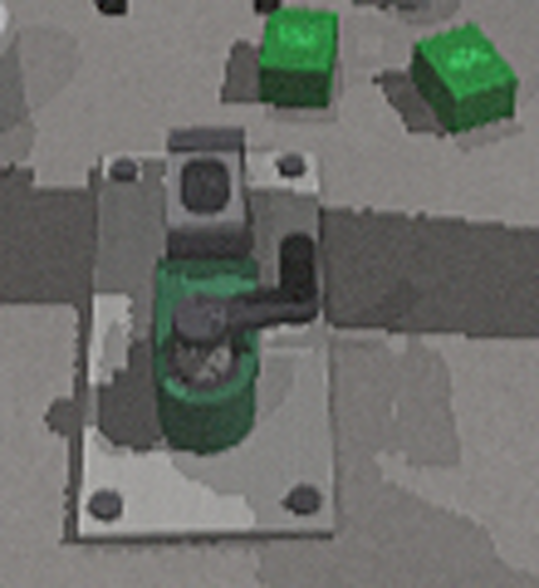

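```bash
python3 - <<'E'
from h import *
from scipy.optimize import least_squares
A=np.array([.5566,.1587])
n=lambda a:np.array([200,190])+(np.array(a)+.5)/4.9-.5
o=[n((298,241)),n((299,302)),n((201,314))]
def X(p):
    a,z=p;h=A+.05*np.array([np.cos(a),np.sin(a)]);return [np.r_[h,z+.037],np.r_[h,z],np.r_[A,z]]
f=lambda p:np.concatenate([proj("side",x)[0]-u for x,u in zip(X(p),o)])
s=least_squares(f,[np.radians(-152),.097]);print(np.degrees(s.x[0]),s.x[1],X(s.x)[0],s.fun.round(2))
h=X(s.x)[0]; a=np.degrees(s.x[0])
st()
for yaw in(a+90,):
  p,y,M,_=pose();print("target y",yaw,"cur",y)
  rows((h[0],h[1],.19),yaw,8)
E
```

```text
-156.24967689476355 0.09703844565942345 [0.51083454 0.13856241 0.13403845] [ 0.3   1.23  0.1  -1.36  0.09  0.06]
clk 10.275 grasp [0.5839 0.0278 0.1976] yaw 11.91 q [-0.14  0.71  0.02  1.76 -0.02  0.67  0.1 ] F [ 0.7 -0.6 -0.6] op 0.748
target y -66.24967689476355 cur 11.907236269076858
n 8 row [ 0.0101 -0.0148] z 0.001 turn 9.77 tilt [-9.e-04  0.e+00 -1.e+00]
```

Emit:
play_rows:
  rows:
    - [50, 0.0101, -0.0148, 0, 0, 0, 9.8]
    - [50, 0.0101, -0.0148, 0, 0, 0, 9.8]
    - [50, 0.0101, -0.0148, 0, 0, 0, 9.8]
    - [50, 0.0101, -0.0148, 0, 0, 0, 9.8]
    - [50, 0.0101, -0.0148, 0, 0, 0, 9.8]
    - [50, 0.0101, -0.0148, 0, 0, 0, 9.8]
    - [50, 0.0101, -0.0148, 0, 0, 0, 9.8]
    - [50, 0.0101, -0.0148, 0, 0, 0, 9.8]
  grip_force: 6

```text
clock: 11.28
tool_pos: [0.5108, 0.1391, 0.3434]
eef_rot: [0.98, 0.201, -0.002, 0.0]
contact_force: [0.5, 1.0, -0.4]
opening: 0.499
finger_force: 0.0
```

Emit:
play_rows:
  rows:
    - [50, 0, 0, 0, 0, 0, 0]
    - [50, 0, 0, 0, 0, 0, 0]

```text
clock: 11.52
tool_pos: [0.5114, 0.1378, 0.3441]
eef_rot: [0.979, 0.205, -0.001, 0.001]
contact_force: [-0.6, -0.4, 0.1]
opening: 0.502
finger_force: 0.0
```

```bash
python3 - <<'E'
from h import *
st();rows((.5108,.1386,.126),-66.2,5)
s=cams.snapshot("side");np.save("s7.npy",s);crop(s,200,190,310,290,5.5,"pics/s7.png")
E
```

```text
clk 11.525 grasp [0.5114 0.1378 0.1971] yaw -66.38 q [-0.61  0.7   0.43  1.93 -0.48  0.62 -1.02] F [-0.6 -0.4  0.1] op 0.502
n 5 row [-0.     -0.0002] z 0.0142 turn -0.04 tilt [-0.0014 -0.0014 -1.    ]
```

View pics/s7.png

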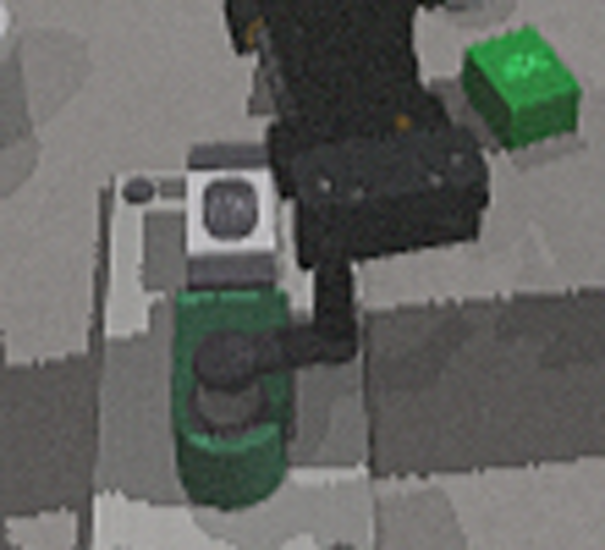

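```bash
python3 - <<'E'
from h import *
g=np.array([.5114,.1378,.1971]);d=np.array([np.cos(np.radians(-66.4)),np.sin(np.radians(-66.4)),0])
for k in(-.04,-.022,0,.022,.04):print(k,((proj("side",g+k*d+[0,0,-.019])[0]-[200,190]+.5)*5.5-.5).round(0))
print(((proj("side",[.5108,.1386,.134])[0]-[200,190]+.5)*5.5-.5).round(0))
E
```

```text
-0.04 [359. 278.]
-0.022 [348. 246.]
0 [335. 207.]
0.022 [323. 170.]
0.04 [313. 140.]
[336. 277.]
```

Emit:
play_rows:
  rows:
    - [50, 0, 0, 0.014, 0, 0, 0]
    - [50, 0, 0, 0.014, 0, 0, 0]
    - [50, 0, 0, 0.014, 0, 0, 0]
    - [50, 0, 0, 0.007, 0, 0, 0]
    - [50, 0, 0, 0, 0, 0, 0]

```text
clock: 12.2
tool_pos: [0.5115, 0.1385, 0.295]
eef_rot: [0.979, 0.204, -0.001, -0.0]
contact_force: [0.4, -0.5, 0.6]
opening: 0.499
finger_force: 0.0
```

Emit:
play_rows:
  rows:
    - [50, 0, 0, 0.01, 0, 0, 0]
    - [50, 0, 0, 0.01, 0, 0, 0]
    - [50, 0, 0, 0, 0, 0, 0]

```text
clock: 12.58
tool_pos: [0.5113, 0.1387, 0.2749]
eef_rot: [0.979, 0.204, -0.001, -0.0]
contact_force: [-0.0, 0.4, 0.3]
opening: 0.5
finger_force: 0.0
```

```bash
cat > crank.py <<'E'
from h import *
A=np.array([.5566,.1587])
def arc(dworld,n,rad=.05,dz=0,arm=None):
    "const row: tool goes round axis by dworld deg (+ = anticlockwise), y kept at arm+90, ending at radius rad"
    p,y,M,s=pose();v=p[:2]-A;print("radius",np.hypot(*v).round(4),"arm angle from tool",np.degrees(np.arctan2(v[1],v[0])).round(1))
    a=np.degrees(np.arctan2(v[1],v[0])) if arm is None else arm
    a2=np.radians(a+dworld);rows((*(A+rad*np.array([np.cos(a2),np.sin(a2)])),p[2]-.147-dz),np.degrees(a2)+90,n)
E
python3 - <<'E'
from crank import *
st();arc(32,8)
E
```

```text
clk 12.575 grasp [0.5113 0.1387 0.1279] yaw -66.49 q [-0.55  0.8   0.33  1.98 -0.56  0.45 -0.96] F [-0.   0.4  0.3] op 0.5
radius 0.0495 arm angle from tool -156.1
n 8 row [0.0001 0.0035] z 0.0 turn -4.04 tilt [-1.5e-03 -2.0e-04 -1.0e+00]
```

Emit:
play_rows:
  rows:
    - [32, 0, 0, 0, 0, 0, 0]
    - [32, 0, 0.0035, 0, 0, 0, -4]
    - [32, 0, 0.0035, 0, 0, 0, -4]
    - [32, 0, 0.0035, 0, 0, 0, -4]
    - [32, 0, 0.0035, 0, 0, 0, -4]
    - [32, 0, 0.0035, 0, 0, 0, -4]
    - [32, 0, 0.0035, 0, 0, 0, -4]
    - [32, 0, 0.0035, 0, 0, 0, -4]

```text
clock: 13.58
tool_pos: [0.5254, 0.1194, 0.2761]
eef_rot: [0.9, 0.436, -0.0, -0.001]
contact_force: [-1.8, 2.9, 1.8]
opening: 0.318
finger_force: 0.8
```

```bash
cat >> crank.py <<'E'
def hub(tag):
    "vertical shift (px) of the screw's hub in the side view against the reference s6"
    s=cams.snapshot("side");np.save(f"k_{tag}.npy",s)
    st()
E
python3 - <<'E'
from crank import *
hub("1");arc(32,8)
s=np.load("k_1.npy");crop(s,205,200,305,290,6,"pics/k1.png")
E
```

```text
clk 13.625 grasp [0.5258 0.1188 0.1291] yaw -38.26 q [-0.43  0.79  0.21  1.95 -0.35  0.44 -0.63] F [-0.5  0.6  0.8] op 0.32
radius 0.0504 arm angle from tool -127.6
n 8 row [0.0002 0.0035] z 0.0 turn -4.08 tilt [ 1.e-04  5.e-04 -1.e+00]
```

View pics/k1.png

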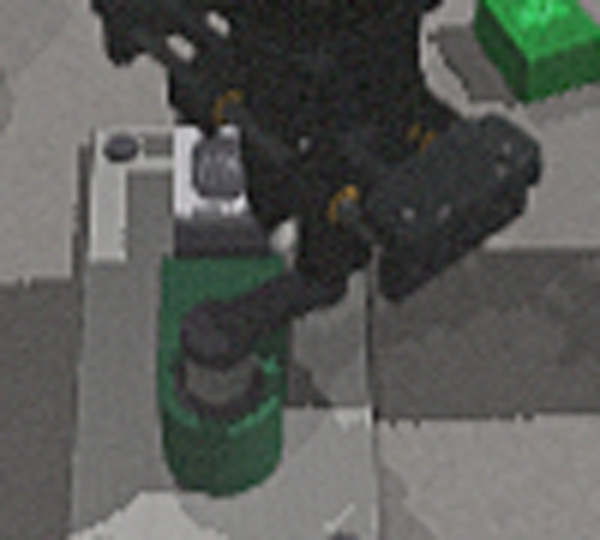

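```bash
cat >> crank.py <<'E'
def prof(f):
    s=np.load(f).astype(int)[240:284,238:244];gr=(s[...,1]-s[...,0]).mean(1).round().astype(int);g=s.mean((1,2)).round().astype(int)
    print(f,"G-R",gr.tolist(),"\n  gray",g.tolist())
E
python3 - <<'E'
from crank import *
for f in("s6.npy","s7.npy","k_1.npy"):prof(f)
E
```

```text
s6.npy G-R [-2, -1, -1, 24, 29, 27, 26, 45, 54, 44, 9, -5, -3, -1, -2, -2, 0, 0, 0, 0, 1, 0, -1, -1, -1, -2, 0, -4, -5, 11, 36, 40, 26, 12, 15, 16, 15, 14, 13, 15, 15, 16, 8, -1] 
  gray [59, 50, 48, 61, 65, 62, 61, 86, 95, 88, 79, 73, 80, 84, 82, 80, 80, 82, 77, 55, 46, 65, 81, 85, 84, 83, 94, 76, 66, 69, 78, 82, 64, 53, 55, 54, 55, 57, 53, 56, 55, 48, 81, 127]
s7.npy G-R [-3, -3, 5, 45, 40, 28, 27, 27, 30, 25, 6, -2, -2, -2, 0, 0, -2, 0, -1, 0, 0, 0, -2, 0, -1, 0, 0, -1, -5, 12, 38, 44, 23, 14, 17, 17, 13, 16, 14, 14, 17, 17, 7, -2] 
  gray [88, 65, 51, 88, 77, 63, 67, 67, 67, 66, 59, 62, 65, 64, 64, 64, 60, 65, 57, 50, 45, 60, 74, 77, 74, 78, 79, 59, 58, 71, 80, 86, 67, 54, 56, 57, 56, 55, 59, 55, 56, 50, 84, 131]
k_1.npy G-R [-1, -3, 2, 26, 30, 29, 30, 32, 31, 24, 6, -4, 0, -1, 0, -2, 0, -1, -2, 0, -2, 0, -2, -1, 0, 0, -2, -1, -4, 3, 17, 20, 20, 15, 16, 16, 16, 14, 15, 17, 13, 18, 6, 0] 
  gray [60, 51, 42, 61, 66, 65, 64, 64, 66, 61, 52, 48, 52, 55, 49, 55, 59, 60, 57, 47, 44, 58, 75, 75, 74, 77, 74, 57, 48, 51, 53, 61, 56, 53, 56, 58, 54, 55, 57, 57, 57, 52, 82, 132]
```

Emit:
play_rows:
  rows:
    - [32, 0.0002, 0.0035, 0, 0, 0, -4]
    - [32, 0.0002, 0.0035, 0, 0, 0, -4]
    - [32, 0.0002, 0.0035, 0, 0, 0, -4]
    - [32, 0.0002, 0.0035, 0, 0, 0, -4]
    - [32, 0.0002, 0.0035, 0, 0, 0, -4]
    - [32, 0.0002, 0.0035, 0, 0, 0, -4]
    - [32, 0.0002, 0.0035, 0, 0, 0, -4]
    - [32, 0.0002, 0.0035, 0, 0, 0, -4]

```text
clock: 14.62
tool_pos: [0.5509, 0.1088, 0.2759]
eef_rot: [0.746, 0.666, -0.001, -0.0]
contact_force: [-1.5, -0.1, 1.3]
opening: 0.323
finger_force: 1.0
```

```bash
python3 - <<'E'
from crank import *
hub("2");arc(32,8);prof("k_2.npy")
E
```

```text
clk 14.675 grasp [0.5515 0.1086 0.1289] yaw -6.33 q [-0.32  0.8   0.08  1.87 -0.12  0.48 -0.27] F [-0.9 -0.5  1.7] op 0.321
radius 0.0503 arm angle from tool -95.8
n 8 row [0.0002 0.0035] z 0.0 turn -4.07 tilt [-5.e-04 -2.e-04 -1.e+00]
k_2.npy G-R [-2, -1, 4, 25, 26, 23, 20, 17, 11, 6, -2, -2, 0, 0, -1, -2, 1, -1, -2, -2, -1, -1, -1, 0, 0, 0, -2, -2, -4, 11, 38, 42, 25, 13, 14, 16, 17, 14, 15, 16, 17, 18, 7, 0] 
  gray [59, 51, 44, 58, 62, 60, 57, 57, 59, 51, 47, 49, 51, 46, 58, 68, 70, 73, 63, 48, 45, 74, 90, 88, 84, 84, 82, 72, 68, 73, 77, 84, 63, 53, 54, 58, 56, 53, 56, 55, 55, 51, 82, 129]
```

Emit:
play_rows:
  rows:
    - [32, 0.0002, 0.0035, 0, 0, 0, -4]
    - [32, 0.0002, 0.0035, 0, 0, 0, -4]
    - [32, 0.0002, 0.0035, 0, 0, 0, -4]
    - [32, 0.0002, 0.0035, 0, 0, 0, -4]
    - [32, 0.0002, 0.0035, 0, 0, 0, -4]
    - [32, 0.0002, 0.0035, 0, 0, 0, -4]
    - [32, 0.0002, 0.0035, 0, 0, 0, -4]
    - [32, 0.0002, 0.0035, 0, 0, 0, -4]

```text
clock: 15.68
tool_pos: [0.5782, 0.1135, 0.2757]
eef_rot: [0.534, 0.846, -0.001, -0.0]
contact_force: [-2.3, -0.9, 0.3]
opening: 0.319
finger_force: 1.0
```

```bash
python3 - <<'E'
from crank import *
hub("3");arc(24,6);prof("k_3.npy")
E
```

```text
clk 15.725 grasp [0.5787 0.1137 0.1288] yaw 25.62 q [-0.24  0.82 -0.06  1.78  0.09  0.54  0.09] F [-0.1 -0.8  0.3] op 0.322
radius 0.0502 arm angle from tool -63.8
n 6 row [0.0002 0.0035] z 0.0 turn -4.09 tilt [-5.e-04 -8.e-04 -1.e+00]
k_3.npy G-R [-1, -1, 0, 4, 2, 0, 2, 1, -3, -2, 0, -1, 0, -1, -1, -1, -1, -1, 0, -1, 0, -1, 2, 0, 0, -2, -1, -2, -5, 10, 36, 43, 26, 15, 15, 16, 16, 16, 16, 15, 14, 17, 7, -1] 
  gray [59, 63, 65, 69, 67, 73, 74, 69, 70, 72, 78, 81, 79, 72, 68, 71, 68, 73, 59, 47, 48, 70, 86, 93, 89, 82, 82, 86, 73, 68, 80, 82, 62, 53, 53, 56, 54, 55, 55, 56, 55, 50, 83, 128]
```

Emit:
play_rows:
  rows:
    - [32, 0.0002, 0.0035, 0, 0, 0, -4]
    - [32, 0.0002, 0.0035, 0, 0, 0, -4]
    - [32, 0.0002, 0.0035, 0, 0, 0, -4]
    - [32, 0.0002, 0.0035, 0, 0, 0, -4]
    - [32, 0.0002, 0.0035, 0, 0, 0, -4]
    - [32, 0.0002, 0.0035, 0, 0, 0, -4]

```text
clock: 16.48
tool_pos: [0.5948, 0.1264, 0.2757]
eef_rot: [0.347, 0.938, -0.001, -0.0]
contact_force: [-0.8, -2.1, 2.0]
opening: 0.322
finger_force: 1.1
```

```bash
python3 - <<'E'
from crank import *
hub("4");arc(16,4);prof("k_4.npy")
E
```

```text
clk 16.525 grasp [0.5951 0.1268 0.1288] yaw 49.58 q [-0.19  0.84 -0.17  1.72  0.23  0.6   0.37] F [-1.  -0.3  0.3] op 0.321
radius 0.05 arm angle from tool -39.6
n 4 row [0.0002 0.0035] z 0.0 turn -4.2 tilt [ 1.e-04 -7.e-04 -1.e+00]
k_4.npy G-R [0, -3, 2, 22, 24, 24, 20, 15, 14, 4, -6, -2, 0, -1, -2, 0, 0, -1, -2, -1, 1, -2, -1, 0, -1, -1, 0, -3, -5, 10, 36, 43, 23, 13, 16, 16, 16, 14, 16, 17, 16, 18, 8, -2] 
  gray [54, 45, 41, 53, 61, 57, 58, 62, 63, 68, 76, 75, 74, 71, 69, 69, 71, 73, 55, 44, 57, 72, 89, 91, 89, 89, 78, 78, 73, 72, 80, 83, 64, 54, 54, 54, 56, 56, 56, 58, 54, 50, 82, 130]
```

Emit:
play_rows:
  rows:
    - [32, 0.0002, 0.0035, 0, 0, 0, -4]
    - [32, 0.0002, 0.0035, 0, 0, 0, -4]
    - [32, 0.0002, 0.0035, 0, 0, 0, -4]
    - [32, 0.0002, 0.0035, 0, 0, 0, -4]

```text
clock: 17.02
tool_pos: [0.6022, 0.1382, 0.2758]
eef_rot: [0.213, 0.977, -0.001, -0.0]
contact_force: [-1.9, -1.2, 0.8]
opening: 0.322
finger_force: 0.9
```

```bash
python3 - <<'E'
from crank import *
hub("5");arc(16,4);prof("k_5.npy")
E
```

```text
clk 17.075 grasp [0.6024 0.1388 0.1288] yaw 65.56 q [-0.16  0.85 -0.25  1.69  0.32  0.64  0.56] F [-0.6 -1.5 -0. ] op 0.32
radius 0.0499 arm angle from tool -23.5
n 4 row [0.0001 0.0035] z 0.0 turn -4.24 tilt [ 3.e-04 -6.e-04 -1.e+00]
k_5.npy G-R [-3, -2, 0, 20, 25, 26, 26, 26, 33, 10, -4, -1, -2, -1, -2, 0, -1, -1, 0, -1, 1, -2, -1, 0, -1, -1, -1, -2, -4, 10, 38, 43, 24, 15, 17, 15, 16, 17, 15, 16, 13, 18, 7, -1] 
  gray [58, 44, 39, 53, 60, 58, 57, 60, 75, 72, 72, 75, 75, 74, 71, 70, 70, 73, 56, 44, 53, 75, 84, 93, 91, 92, 80, 74, 70, 70, 81, 82, 65, 52, 55, 53, 56, 53, 56, 56, 52, 48, 84, 129]
```

Emit:
play_rows:
  rows:
    - [32, 0.0002, 0.0035, 0, 0, 0, -4]
    - [32, 0.0002, 0.0035, 0, 0, 0, -4]
    - [32, 0.0002, 0.0035, 0, 0, 0, -4]

```text
clock: 17.45
tool_pos: [0.6054, 0.1482, 0.2758]
eef_rot: [0.11, 0.994, -0.001, 0.0]
contact_force: [-0.8, -1.9, 1.5]
opening: 0.319
finger_force: 1.0
```

```bash
python3 - <<'E'
from crank import *
hub("6");arc(16,4);prof("k_6.npy")
E
```

```text
clk 17.5 grasp [0.6055 0.1489 0.1288] yaw 77.54 q [-0.15  0.86 -0.31  1.67  0.38  0.67  0.7 ] F [-0.6 -1.1  0.7] op 0.319
radius 0.0499 arm angle from tool -11.4
n 4 row [0.0001 0.0035] z 0.0 turn -4.27 tilt [ 4.e-04 -6.e-04 -1.e+00]
k_6.npy G-R [0, -1, 0, 20, 25, 22, 27, 37, 41, 14, -6, -1, -2, -1, 0, 0, -1, 0, 0, 0, 0, 2, 0, 0, 0, -1, -1, 0, -5, 10, 37, 44, 25, 12, 16, 14, 18, 15, 17, 16, 14, 17, 8, -2] 
  gray [55, 47, 40, 56, 57, 59, 61, 70, 80, 68, 65, 66, 69, 69, 66, 67, 68, 66, 53, 46, 57, 73, 78, 82, 87, 94, 86, 72, 68, 70, 82, 81, 61, 55, 53, 56, 53, 57, 56, 55, 55, 52, 82, 130]
```

Emit:
play_rows:
  rows:
    - [32, 0.0001, 0.0035, 0, 0, 0, -4]
    - [32, 0.0001, 0.0035, 0, 0, 0, -4]
    - [32, 0.0001, 0.0035, 0, 0, 0, -4]

```text
clock: 17.88
tool_pos: [0.6067, 0.1589, 0.2757]
eef_rot: [0.005, 1.0, -0.001, 0.0]
contact_force: [-0.7, -1.9, 2.0]
opening: 0.32
finger_force: 1.2
```

```bash
python3 - <<'E'
from crank import *
hub("7");arc(16,4);prof("k_7.npy")
E
```

```text
clk 17.925 grasp [0.6068 0.1594 0.1287] yaw 89.53 q [-0.13  0.87 -0.36  1.65  0.44  0.69  0.84] F [-0.4 -0.8  1.6] op 0.322
radius 0.0502 arm angle from tool 0.8
n 4 row [0.0002 0.0035] z 0.0 turn -4.31 tilt [ 4.e-04 -3.e-04 -1.e+00]
k_7.npy G-R [-2, -1, 2, 20, 26, 24, 39, 52, 41, 11, -4, -2, 1, 0, 0, -1, -1, -1, -1, 2, -2, -1, 0, 2, -2, 1, 0, -1, -8, 11, 37, 42, 23, 14, 16, 18, 15, 14, 14, 16, 17, 17, 8, -1] 
  gray [59, 49, 41, 53, 58, 60, 73, 86, 85, 71, 70, 70, 68, 68, 68, 69, 70, 65, 53, 43, 57, 73, 75, 79, 82, 89, 90, 75, 68, 70, 79, 82, 66, 54, 53, 55, 55, 56, 55, 56, 55, 52, 82, 129]
```

Emit:
play_rows:
  rows:
    - [32, 0.0001, 0.0035, 0, 0, 0, -4]
    - [32, 0.0001, 0.0035, 0, 0, 0, -4]
    - [32, 0.0001, 0.0035, 0, 0, 0, -4]

```text
clock: 18.3
tool_pos: [0.606, 0.1693, 0.2758]
eef_rot: [-0.099, 0.995, -0.0, 0.0]
contact_force: [-0.0, -2.2, 1.2]
opening: 0.318
finger_force: 0.9
```

```bash
python3 - <<'E'
from crank import *
hub("8");arc(16,4);prof("k_8.npy")
E
```

```text
clk 18.35 grasp [0.6058 0.17   0.1288] yaw 101.52 q [-0.12  0.88 -0.42  1.65  0.5   0.72  0.99] F [ 1.  -0.8  0.5] op 0.319
radius 0.0505 arm angle from tool 12.9
n 4 row [0.0003 0.0035] z 0.0 turn -4.35 tilt [ 7.e-04  1.e-04 -1.e+00]
k_8.npy G-R [-1, -2, 2, 24, 31, 32, 47, 53, 38, 8, -2, -3, -2, 1, -1, -2, 0, -1, 0, -1, 0, -1, -1, 2, 0, 0, 1, -3, -4, 8, 38, 41, 24, 14, 14, 16, 17, 14, 17, 16, 16, 18, 8, -1] 
  gray [62, 48, 42, 59, 62, 65, 82, 88, 84, 75, 74, 73, 78, 74, 77, 74, 77, 67, 51, 42, 60, 80, 75, 78, 83, 83, 80, 68, 62, 66, 78, 84, 63, 55, 54, 56, 54, 57, 56, 55, 56, 47, 82, 128]
```

Emit:
play_rows:
  rows:
    - [32, 0.0003, 0.0035, 0, 0, 0, -4.2]
    - [32, 0.0003, 0.0035, 0, 0, 0, -4.2]
    - [32, 0.0003, 0.0035, 0, 0, 0, -4.2]

```text
clock: 18.73
tool_pos: [0.6024, 0.1792, 0.2759]
eef_rot: [-0.207, 0.978, -0.0, 0.0]
contact_force: [0.4, -1.9, 1.9]
opening: 0.319
finger_force: 0.9
```

```bash
python3 - <<'E'
from crank import *
hub("9");arc(16,4);prof("k_9.npy")
E
```

```text
clk 18.775 grasp [0.6021 0.1798 0.1288] yaw 114.12 q [-0.11  0.89 -0.47  1.65  0.56  0.74  1.14] F [ 1.3 -1.1  1.2] op 0.32
radius 0.0502 arm angle from tool 24.9
n 4 row [0.0002 0.0035] z 0.0 turn -4.2 tilt [ 7.e-04  2.e-04 -1.e+00]
k_9.npy G-R [-2, -3, 0, 26, 32, 41, 46, 45, 27, 3, -2, -2, 0, 0, 1, 0, 1, 1, 0, -1, 1, 0, 1, 0, 0, 0, -1, -3, -6, 10, 33, 39, 21, 12, 15, 14, 17, 14, 15, 13, 18, 18, 7, -2] 
  gray [59, 47, 41, 57, 66, 79, 85, 84, 75, 69, 68, 68, 69, 68, 66, 65, 66, 56, 48, 46, 54, 66, 66, 64, 82, 84, 94, 76, 66, 68, 77, 77, 60, 50, 53, 54, 56, 54, 54, 57, 55, 49, 84, 129]
```

Emit:
play_rows:
  rows:
    - [32, 0.0003, 0.0035, 0, 0, 0, -4.2]
    - [32, 0.0003, 0.0035, 0, 0, 0, -4.2]
    - [32, 0.0003, 0.0035, 0, 0, 0, -4.2]

```text
clock: 19.15
tool_pos: [0.5966, 0.1882, 0.2758]
eef_rot: [-0.314, 0.95, -0.0, 0.0]
contact_force: [1.7, -1.3, 0.3]
opening: 0.321
finger_force: 1.1
```

```bash
python3 - <<'E'
from crank import *
hub("10");arc(16,4);prof("k_10.npy")
E
```

```text
clk 19.2 grasp [0.5964 0.1886 0.1289] yaw 126.71 q [-0.09  0.9  -0.53  1.66  0.61  0.76  1.29] F [ 0.5 -0.3  1.4] op 0.32
radius 0.0498 arm angle from tool 37.0
n 4 row [0.0001 0.0035] z 0.0 turn -4.07 tilt [ 8.e-04  3.e-04 -1.e+00]
k_10.npy G-R [-1, -1, 1, 13, 7, 1, -3, 0, 0, 1, 0, 2, 0, -2, -1, 0, 2, 2, 0, 1, 1, -2, 0, 2, -1, -2, 1, -2, -6, 10, 36, 41, 26, 14, 17, 15, 16, 15, 18, 16, 14, 18, 7, -2] 
  gray [59, 46, 40, 51, 53, 50, 52, 51, 49, 49, 55, 53, 51, 49, 60, 58, 51, 43, 43, 41, 43, 44, 42, 42, 42, 62, 81, 73, 67, 70, 79, 82, 64, 52, 55, 57, 57, 55, 54, 56, 53, 49, 84, 130]
```

```bash
python3 - <<'E'
from crank import *
for k in("9","10"):
    g=np.load(f"k_{k}.npy").astype(int).mean(2).round().astype(int);print(k)
    for r_ in range(244,272):print(r_,g[r_,228:256].tolist())
E
```

```text
9
244 [42, 48, 53, 56, 47, 60, 48, 38, 52, 63, 70, 54, 75, 98, 51, 51, 56, 55, 52, 56, 61, 61, 57, 54, 62, 94, 92, 89]
245 [48, 49, 51, 54, 55, 55, 48, 43, 49, 48, 52, 84, 90, 93, 78, 79, 78, 80, 81, 78, 79, 83, 56, 49, 65, 94, 89, 93]
246 [52, 49, 48, 49, 50, 50, 41, 58, 52, 53, 62, 88, 93, 88, 88, 93, 85, 92, 92, 88, 94, 93, 75, 79, 79, 95, 91, 90]
247 [50, 50, 52, 45, 48, 53, 51, 48, 51, 52, 53, 89, 89, 88, 91, 91, 87, 87, 85, 95, 89, 83, 90, 90, 89, 96, 89, 94]
248 [50, 49, 52, 49, 52, 51, 54, 43, 47, 51, 41, 83, 85, 81, 79, 83, 87, 91, 89, 94, 92, 88, 92, 93, 72, 97, 96, 90]
249 [53, 44, 47, 55, 48, 46, 48, 50, 52, 52, 49, 63, 80, 75, 67, 79, 79, 88, 95, 90, 87, 86, 86, 82, 65, 98, 85, 90]
250 [53, 47, 50, 49, 52, 45, 64, 73, 46, 48, 51, 59, 71, 77, 77, 75, 69, 80, 96, 93, 89, 84, 89, 88, 64, 76, 80, 89]
251 [51, 47, 47, 49, 48, 48, 87, 84, 49, 52, 50, 48, 74, 83, 72, 80, 74, 75, 84, 100, 87, 90, 90, 89, 86, 112, 140, 135]
252 [53, 46, 43, 47, 55, 56, 59, 54, 46, 46, 58, 52, 76, 77, 75, 75, 74, 79, 81, 94, 88, 89, 90, 85, 87, 128, 154, 150]
253 [46, 46, 49, 56, 49, 49, 52, 52, 5
[... 4949 characters left out ...]
, 35, 37, 45, 45, 48, 92, 67, 115, 117, 72, 85, 70, 67, 64, 95, 97, 56, 69, 127, 154, 147]
267 [35, 40, 40, 44, 45, 46, 44, 40, 54, 48, 45, 62, 84, 74, 82, 92, 67, 66, 65, 80, 72, 80, 80, 63, 119, 127, 152, 148]
268 [36, 37, 39, 35, 43, 44, 59, 69, 58, 57, 68, 64, 72, 65, 68, 64, 70, 78, 78, 80, 86, 82, 66, 59, 120, 126, 152, 146]
269 [42, 36, 38, 52, 47, 49, 65, 82, 83, 78, 74, 74, 63, 69, 74, 65, 82, 81, 83, 87, 86, 73, 61, 66, 109, 124, 152, 148]
270 [63, 62, 100, 90, 45, 54, 63, 65, 84, 88, 80, 80, 75, 73, 82, 86, 80, 89, 86, 75, 64, 62, 65, 61, 130, 145, 149, 149]
271 [105, 105, 114, 113, 41, 55, 51, 61, 68, 69, 80, 78, 85, 78, 84, 84, 85, 69, 69, 64, 56, 68, 67, 62, 137, 156, 151, 148]
```

Emit:
play_rows:
  rows:
    - [32, 0, 0, 0, 0, 0, 7]
    - [32, 0, 0, 0, 0, 0, 7]
    - [32, 0, 0, 0, 0, 0, 7]
    - [32, 0, 0, 0, 0, 0, 7]
    - [32, 0, 0, 0, 0, 0, 0]

```text
clock: 19.82
tool_pos: [0.5961, 0.1889, 0.2757]
eef_rot: [-0.075, 0.997, 0.0, 0.0]
contact_force: [0.3, -0.2, 0.6]
opening: 0.317
finger_force: 0.0
```

```bash
cat >> crank.py <<'E'
def win(k,r0=248,r1=268,c0=236,c1=252):
    g=np.load(f"k_{k}.npy").astype(int).mean(2).round().astype(int)
    for r_ in range(r0,r1):print(r_,g[r_,c0:c1].tolist())
def step(d,n,yaw,lead=0,dz=0):
    "rows keeping yaw, tool to arm angle now+d"
    p,y,M,s=pose();v=p[:2]-A;a=np.arctan2(v[1],v[0])+np.radians(d)
    print("arm",np.degrees(np.arctan2(v[1],v[0])).round(1),"r",np.hypot(*v).round(4))
    rows((*(A+.05*np.array([np.cos(a),np.sin(a)])),p[2]-.147-dz),yaw,n)
E
python3 - <<'E'
from crank import *
hub("11");win("11");step(10,3,99)
E
```

```text
clk 19.875 grasp [0.5961 0.1889 0.1287] yaw 98.7 q [-0.16  0.88 -0.4   1.66  0.48  0.7   0.92] F [ 0.4 -0.3 -0.2] op 0.321
248 [59, 65, 57, 63, 75, 83, 66, 81, 80, 84, 75, 55, 87, 82, 82, 50]
249 [87, 65, 62, 69, 67, 62, 66, 72, 72, 82, 94, 79, 89, 92, 93, 84]
250 [72, 64, 63, 56, 67, 63, 63, 66, 64, 73, 92, 90, 81, 91, 90, 95]
251 [63, 64, 71, 61, 56, 66, 62, 73, 61, 78, 82, 90, 89, 87, 88, 88]
252 [73, 68, 73, 76, 67, 66, 67, 64, 62, 79, 83, 90, 88, 85, 87, 95]
253 [77, 79, 78, 79, 68, 63, 65, 61, 62, 80, 76, 82, 89, 87, 91, 88]
254 [77, 78, 81, 93, 72, 65, 66, 66, 70, 82, 64, 76, 89, 91, 88, 86]
255 [65, 73, 84, 83, 66, 60, 60, 61, 81, 77, 53, 82, 92, 87, 89, 85]
256 [66, 68, 71, 64, 75, 79, 80, 73, 76, 52, 54, 88, 86, 89, 86, 90]
257 [57, 51, 56, 55, 68, 69, 68, 66, 55, 45, 94, 92, 88, 87, 88, 92]
258 [47, 41, 44, 48, 50, 49, 56, 46, 50, 73, 109, 86, 90, 93, 93, 92]
259 [47, 54, 46, 36, 34, 35, 40, 46, 56, 113, 111, 80, 92, 89, 89, 87]
260 [64, 61, 61, 53, 52, 74, 81, 70, 105, 94, 114, 74, 84, 88, 90, 80]
261 [65, 69, 70, 63, 67, 102, 105, 99, 117, 116, 117, 59, 81, 88, 87, 84]
262 [69, 67, 65, 68, 70, 83, 87, 109, 89, 123, 119, 66, 75, 93, 91, 85]
263 [64, 67, 59, 64, 64, 64, 93, 103, 95, 117, 115, 68, 76, 87, 87, 89]
264 [58, 72, 62, 68, 80, 76, 83, 80, 112, 118, 91, 59, 78, 91, 91, 89]
265 [46, 62, 68, 77, 75, 100, 95, 77, 97, 107, 67, 64, 66, 94, 91, 74]
266 [41, 48, 57, 72, 91, 106, 112, 91, 69, 77, 64, 59, 60, 95, 100, 61]
267 [53, 44, 42, 66, 83, 76, 82, 73, 66, 62, 63, 72, 74, 83, 82, 66]
arm 37.4 r 0.0497
n 3 row [0.0015 0.0025] z 0.0 turn -0.1 tilt [ 0.e+00  4.e-04 -1.e+00]
```

Emit:
play_rows:
  rows:
    - [32, 0.0015, 0.0025, 0, 0, 0, 0]
    - [32, 0.0015, 0.0025, 0, 0, 0, 0]
    - [32, 0.0015, 0.0025, 0, 0, 0, 0]

```text
clock: 20.25
tool_pos: [0.5905, 0.1951, 0.2757]
eef_rot: [-0.076, 0.997, -0.0, -0.0]
contact_force: [-0.8, -2.6, 1.3]
opening: 0.321
finger_force: 1.2
```

```bash
python3 - <<'E'
from crank import *
hub("12");win("12",256,268);step(10,3,99)
E
```

```text
clk 20.3 grasp [0.5902 0.1957 0.1288] yaw 98.73 q [-0.18  0.87 -0.4   1.67  0.48  0.7   0.9 ] F [-0.6 -1.   1.8] op 0.319
256 [70, 67, 67, 66, 69, 69, 68, 66, 71, 58, 65, 91, 92, 84, 79, 94]
257 [62, 61, 55, 55, 60, 57, 61, 56, 48, 51, 69, 93, 86, 89, 87, 91]
258 [63, 63, 46, 38, 42, 50, 50, 52, 47, 68, 104, 93, 87, 88, 88, 88]
259 [48, 48, 50, 36, 41, 41, 46, 82, 48, 111, 108, 80, 87, 91, 90, 85]
260 [49, 52, 62, 50, 48, 68, 80, 82, 100, 96, 118, 69, 86, 85, 88, 87]
261 [64, 63, 68, 92, 62, 100, 102, 87, 118, 113, 113, 69, 77, 88, 88, 86]
262 [63, 69, 63, 77, 65, 88, 83, 105, 93, 111, 122, 69, 76, 87, 87, 87]
263 [64, 70, 74, 62, 67, 66, 94, 103, 88, 114, 118, 63, 69, 92, 90, 94]
264 [57, 67, 65, 64, 74, 78, 80, 86, 110, 121, 89, 61, 63, 93, 93, 89]
265 [53, 62, 75, 75, 71, 99, 95, 77, 88, 106, 70, 63, 67, 94, 90, 72]
266 [39, 43, 56, 65, 88, 106, 111, 80, 70, 72, 66, 64, 63, 95, 93, 61]
267 [56, 36, 44, 64, 76, 83, 86, 65, 66, 65, 66, 66, 75, 86, 83, 63]
arm 47.8 r 0.05
n 3 row [0.002  0.0021] z 0.0 turn -0.09 tilt [-4.e-04  2.e-04 -1.e+00]
```

Emit:
play_rows:
  rows:
    - [32, 0.0019, 0.0021, 0, 0, 0, 0]
    - [32, 0.0019, 0.0021, 0, 0, 0, 0]
    - [32, 0.002, 0.002, 0, 0, 0, 0]

```text
clock: 20.68
tool_pos: [0.5836, 0.201, 0.2756]
eef_rot: [-0.076, 0.997, 0.0, -0.0]
contact_force: [0.5, -0.8, 0.0]
opening: 0.323
finger_force: 0.3
```

```bash
python3 - <<'E'
from crank import *
hub("13");win("13",256,268);step(10,3,99)
E
```

```text
clk 20.725 grasp [0.5832 0.2015 0.1286] yaw 98.76 q [-0.19  0.87 -0.4   1.69  0.48  0.69  0.88] F [-1.1  0.4  0.4] op 0.322
256 [34, 44, 69, 75, 66, 70, 69, 69, 65, 57, 62, 92, 85, 80, 89, 87]
257 [36, 46, 72, 66, 68, 67, 61, 58, 56, 56, 95, 86, 88, 89, 93, 87]
258 [34, 38, 59, 52, 49, 49, 49, 46, 48, 59, 112, 86, 88, 88, 92, 88]
259 [36, 39, 57, 45, 42, 43, 44, 53, 61, 110, 114, 82, 94, 90, 87, 84]
260 [37, 44, 67, 49, 71, 51, 54, 63, 99, 98, 120, 75, 84, 87, 91, 86]
261 [51, 48, 70, 61, 74, 65, 101, 92, 112, 113, 115, 65, 79, 93, 87, 88]
262 [50, 64, 68, 65, 71, 69, 81, 107, 92, 118, 125, 70, 80, 87, 93, 86]
263 [54, 70, 68, 60, 65, 58, 95, 118, 95, 121, 112, 75, 77, 88, 91, 91]
264 [59, 74, 63, 63, 74, 83, 88, 89, 114, 121, 98, 66, 70, 95, 93, 90]
265 [50, 64, 68, 67, 75, 98, 92, 69, 89, 103, 68, 60, 64, 84, 93, 75]
266 [44, 49, 57, 61, 93, 101, 110, 90, 66, 73, 70, 65, 62, 78, 81, 66]
267 [54, 34, 43, 66, 81, 82, 82, 78, 65, 68, 57, 75, 76, 77, 70, 61]
arm 58.1 r 0.0504
n 3 row [0.0025 0.0016] z 0.0 turn -0.08 tilt [-8.0e-04  1.1e-03 -1.0e+00]
```

Emit:
play_rows:
  rows:
    - [25, 0, 0, 0, 0, 0, -3]
    - [25, 0, 0, 0, 0, 0, -3]
    - [25, 0, 0, 0, 0, 0, 0]

```text
clock: 21.1
tool_pos: [0.5837, 0.2011, 0.2757]
eef_rot: [-0.128, 0.992, 0.001, -0.0]
contact_force: [0.2, -0.5, -0.1]
opening: 0.254
finger_force: 0.1
```

```bash
python3 - <<'E'
from crank import *
hub("14");win("14",254,268);step(10,3,105)
E
```

```text
clk 21.15 grasp [0.5838 0.2011 0.1287] yaw 104.67 q [-0.17  0.87 -0.43  1.68  0.51  0.7   0.96] F [0.7 0.2 1. ] op 0.253
254 [97, 33, 35, 46, 68, 69, 64, 70, 62, 69, 85, 89, 90, 92, 93, 87]
255 [88, 85, 38, 47, 61, 65, 65, 67, 70, 66, 82, 84, 94, 89, 90, 91]
256 [59, 81, 37, 41, 70, 67, 64, 69, 64, 68, 79, 78, 88, 85, 84, 85]
257 [56, 52, 47, 44, 73, 60, 71, 69, 70, 67, 59, 85, 91, 86, 89, 84]
258 [51, 55, 51, 47, 66, 69, 69, 65, 64, 67, 53, 82, 96, 90, 91, 87]
259 [56, 55, 50, 56, 73, 67, 61, 67, 60, 54, 56, 86, 86, 89, 93, 81]
260 [52, 58, 50, 42, 56, 49, 55, 62, 46, 51, 83, 74, 85, 86, 89, 85]
261 [44, 52, 47, 53, 40, 41, 47, 45, 71, 114, 122, 69, 75, 95, 89, 87]
262 [65, 50, 50, 52, 55, 50, 60, 47, 73, 115, 125, 69, 75, 91, 88, 89]
263 [67, 45, 51, 54, 65, 60, 66, 97, 85, 111, 115, 64, 79, 90, 91, 87]
264 [56, 58, 51, 52, 56, 65, 70, 115, 110, 120, 89, 65, 67, 90, 94, 82]
265 [51, 49, 55, 47, 67, 83, 88, 89, 119, 99, 63, 64, 62, 94, 90, 74]
266 [52, 51, 54, 51, 72, 101, 109, 71, 89, 67, 67, 58, 67, 100, 91, 62]
267 [50, 51, 50, 40, 62, 80, 86, 68, 69, 65, 61, 69, 75, 97, 81, 61]
arm 57.3 r 0.0504
n 3 row [0.0022 0.0019] z 0.0 turn -0.11 tilt [-2.0e-04  1.1e-03 -1.0e+00]
```

```bash
cat >> crank.py <<'E'
def path(a1,y1,n,dz=0,rad=.05):
    p,y,M,s=pose();v=p[:2]-A;a0=np.degrees(np.arctan2(v[1],v[0]))
    d=a1-a0; d=(d+180)%360-180; dy=(y1-y+180)%360-180
    print("arm",a0.round(1),"r",np.hypot(*v).round(4));st();q=p[:2];out=[]
    for k in range(1,n+1):
        a=np.radians(a0+d*k/n);X=A+rad*np.array([np.cos(a),np.sin(a)])
        yy=np.radians(y+dy*(k-1)/n);ty=np.array([np.cos(yy),np.sin(yy)]);tx=np.array([-ty[1],ty[0]])
        if k==1: sg=np.sign(tx@M[:2,0])
        w=X-q;q=X;out.append([round(sg*tx@w,4),round(ty@w,4),round(dz/n,4),round(-dy/n,1)])
    for o in out:print(o)
E
python3 - <<'E'
from crank import *
path(21,105,6,.008)
E
```

```text
arm 57.3 r 0.0504
clk 21.15 grasp [0.5838 0.2011 0.1287] yaw 104.67 q [-0.17  0.87 -0.43  1.68  0.51  0.7   0.96] F [0.7 0.2 1. ] op 0.253
[np.float64(-0.0031), np.float64(-0.0043), 0.0013, np.float64(-0.1)]
[np.float64(-0.0029), np.float64(-0.0044), 0.0013, np.float64(-0.1)]
[np.float64(-0.0024), np.float64(-0.0047), 0.0013, np.float64(-0.1)]
[np.float64(-0.0019), np.float64(-0.0049), 0.0013, np.float64(-0.1)]
[np.float64(-0.0014), np.float64(-0.0051), 0.0013, np.float64(-0.1)]
[np.float64(-0.0008), np.float64(-0.0052), 0.0013, np.float64(-0.1)]
```

Emit:
play_rows:
  rows:
    - [25, -0.0031, -0.0043, 0.0015, 0, 0, 0]
    - [25, -0.0029, -0.0044, 0.0015, 0, 0, 0]
    - [25, -0.0024, -0.0047, 0.0015, 0, 0, 0]
    - [25, -0.0019, -0.0049, 0.0015, 0, 0, 0]
    - [25, -0.0014, -0.0051, 0.0015, 0, 0, 0]
    - [25, -0.0008, -0.0052, 0.0015, 0, 0, 0]

```text
clock: 21.9
tool_pos: [0.6034, 0.1755, 0.2665]
eef_rot: [-0.128, 0.992, -0.0, -0.0]
contact_force: [-0.1, 2.0, 0.9]
opening: 0.253
finger_force: 0.9
```

```bash
python3 - <<'E'
from crank import *
hub("15");win("15",256,268);arc(-48,8,dz=.001)
E
```

```text
clk 21.95 grasp [0.6037 0.1743 0.1192] yaw 104.63 q [-0.12  0.9  -0.43  1.65  0.52  0.71  1.01] F [ 0.3 -0.1  0.3] op 0.249
256 [69, 71, 60, 92, 81, 83, 85, 75, 77, 78, 81, 75, 87, 90, 92, 83]
257 [68, 69, 67, 89, 82, 77, 81, 79, 80, 75, 70, 75, 91, 91, 87, 88]
258 [67, 69, 66, 72, 84, 79, 79, 82, 81, 74, 54, 80, 90, 93, 89, 89]
259 [55, 56, 60, 67, 80, 88, 85, 74, 65, 57, 55, 82, 87, 91, 90, 88]
260 [41, 48, 53, 58, 65, 60, 67, 59, 46, 53, 90, 74, 85, 90, 83, 89]
261 [44, 45, 42, 40, 50, 43, 51, 44, 52, 67, 113, 67, 78, 91, 90, 91]
262 [65, 65, 54, 51, 45, 44, 47, 55, 74, 106, 126, 70, 78, 86, 87, 79]
263 [66, 64, 66, 59, 62, 57, 85, 102, 106, 119, 117, 67, 74, 88, 92, 86]
264 [57, 72, 67, 78, 78, 83, 99, 87, 118, 118, 99, 60, 67, 90, 90, 90]
265 [49, 66, 66, 65, 72, 98, 102, 86, 88, 110, 71, 66, 58, 91, 94, 73]
266 [41, 41, 58, 69, 84, 75, 104, 105, 69, 75, 57, 64, 60, 93, 94, 59]
267 [61, 31, 45, 67, 82, 67, 79, 86, 62, 70, 62, 62, 79, 95, 84, 58]
radius 0.0497 arm angle from tool 18.4
n 8 row [ 0.     -0.0052] z 0.0001 turn 5.53 tilt [-4.0e-04 -1.9e-03 -1.0e+00]
```

Emit:
play_rows:
  rows:
    - [25, 0.0001, -0.0052, 0.0002, 0, 0, 5.6]
    - [25, 0.0001, -0.0052, 0.0002, 0, 0, 5.6]
    - [25, 0.0001, -0.0052, 0.0002, 0, 0, 5.6]
    - [25, 0.0001, -0.0052, 0.0002, 0, 0, 5.6]
    - [25, 0.0001, -0.0052, 0.0002, 0, 0, 5.6]
    - [25, 0.0001, -0.0052, 0.0002, 0, 0, 5.6]
    - [25, 0.0001, -0.0052, 0.0002, 0, 0, 5.6]
    - [25, 0.0001, -0.0052, 0.0002, 0, 0, 5.6]

```text
clock: 22.95
tool_pos: [0.5992, 0.135, 0.2649]
eef_rot: [0.261, 0.965, -0.0, 0.0]
contact_force: [0.0, 1.7, -0.2]
opening: 0.248
finger_force: 0.9
```

```bash
python3 - <<'E'
from crank import *
hub("16");win("16",257,267);arc(-48,8,dz=.0013)
E
```

```text
clk 23.0 grasp [0.5989 0.1342 0.1179] yaw 59.5 q [-0.17  0.86 -0.22  1.71  0.3   0.61  0.47] F [-0.4  0.2  0.6] op 0.246
257 [69, 70, 71, 72, 72, 68, 69, 74, 72, 64, 74, 80, 79, 75, 75, 74]
258 [60, 72, 72, 69, 69, 69, 74, 71, 75, 73, 57, 81, 87, 81, 75, 73]
259 [49, 63, 76, 70, 70, 69, 69, 76, 71, 64, 55, 82, 88, 84, 78, 74]
260 [54, 46, 66, 65, 60, 68, 65, 62, 60, 55, 61, 72, 88, 89, 88, 69]
261 [60, 36, 47, 49, 52, 54, 56, 44, 49, 64, 122, 56, 81, 92, 89, 72]
262 [75, 63, 52, 40, 45, 47, 47, 51, 52, 116, 132, 53, 63, 87, 95, 87]
263 [74, 78, 69, 83, 53, 78, 85, 69, 96, 119, 125, 60, 60, 72, 86, 82]
264 [66, 81, 79, 84, 71, 89, 110, 90, 94, 118, 116, 61, 66, 83, 82, 79]
265 [54, 82, 74, 82, 108, 71, 115, 114, 105, 124, 80, 63, 62, 88, 79, 77]
266 [51, 64, 77, 78, 94, 65, 83, 97, 108, 100, 68, 62, 70, 84, 80, 67]
radius 0.0489 arm angle from tool -30.0
n 8 row [ 0.0001 -0.0052] z 0.0002 turn 5.94 tilt [-5.0e-04 -1.9e-03 -1.0e+00]
```

Radius is fine; two more arcs (to about −126°).

Emit:
play_rows:
  rows:
    - [25, 0.0001, -0.0052, 0.0002, 0, 0, 6]
    - [25, 0.0001, -0.0052, 0.0002, 0, 0, 6]
    - [25, 0.0001, -0.0052, 0.0002, 0, 0, 6]
    - [25, 0.0001, -0.0052, 0.0002, 0, 0, 6]
    - [25, 0.0001, -0.0052, 0.0002, 0, 0, 6]
    - [25, 0.0001, -0.0052, 0.0002, 0, 0, 6]
    - [25, 0.0001, -0.0052, 0.0002, 0, 0, 6]
    - [25, 0.0001, -0.0052, 0.0002, 0, 0, 6]

```text
clock: 24.0
tool_pos: [0.5675, 0.1102, 0.2635]
eef_rot: [0.631, 0.776, -0.0, 0.001]
contact_force: [1.5, 1.2, -0.4]
opening: 0.251
finger_force: 1.1
```

```bash
python3 - <<'E'
from crank import *
hub("17");win("17",257,267);arc(-48,8,dz=.0013)
E
```

```text
clk 24.05 grasp [0.5667 0.11   0.1164] yaw 11.58 q [-0.27  0.83 -0.    1.83  0.01  0.49 -0.07] F [-0.7 -0.1  0.3] op 0.249
257 [72, 70, 71, 72, 66, 71, 66, 72, 69, 73, 72, 72, 84, 92, 92, 93]
258 [76, 72, 71, 75, 73, 69, 71, 72, 60, 70, 63, 78, 88, 82, 93, 92]
259 [56, 69, 71, 70, 73, 71, 73, 78, 66, 71, 55, 73, 94, 84, 82, 81]
260 [36, 54, 62, 71, 71, 74, 70, 69, 63, 58, 56, 61, 77, 79, 73, 73]
261 [51, 48, 53, 51, 55, 53, 48, 61, 43, 47, 101, 58, 60, 73, 69, 75]
262 [77, 46, 42, 40, 38, 47, 52, 40, 61, 116, 124, 60, 60, 80, 81, 76]
263 [78, 79, 58, 57, 53, 49, 55, 52, 80, 119, 127, 60, 61, 83, 83, 80]
264 [64, 82, 73, 69, 66, 66, 108, 110, 93, 111, 117, 55, 65, 80, 89, 80]
265 [54, 76, 79, 75, 72, 65, 94, 87, 116, 124, 80, 67, 63, 81, 79, 75]
266 [47, 68, 72, 75, 88, 87, 90, 69, 120, 97, 53, 65, 63, 86, 86, 60]
radius 0.0497 arm angle from tool -78.2
n 8 row [ 0.0002 -0.0052] z 0.0002 turn 5.98 tilt [-6.0e-04 -1.4e-03 -1.0e+00]
```

Emit:
play_rows:
  rows:
    - [25, 0.0002, -0.0052, 0.0002, 0, 0, 6]
    - [25, 0.0002, -0.0052, 0.0002, 0, 0, 6]
    - [25, 0.0002, -0.0052, 0.0002, 0, 0, 6]
    - [25, 0.0002, -0.0052, 0.0002, 0, 0, 6]
    - [25, 0.0002, -0.0052, 0.0002, 0, 0, 6]
    - [25, 0.0002, -0.0052, 0.0002, 0, 0, 6]
    - [25, 0.0002, -0.0052, 0.0002, 0, 0, 6]
    - [25, 0.0002, -0.0052, 0.0002, 0, 0, 6]

```text
clock: 25.05
tool_pos: [0.5279, 0.1179, 0.2621]
eef_rot: [0.892, 0.452, 0.0, 0.001]
contact_force: [1.1, -0.3, 0.8]
opening: 0.254
finger_force: 0.8
```

Emit:
play_rows:
  rows:
    - [60, 0, 0, 0, 0, 0, 0]
    - [60, 0, 0, 0, 0, 0, 0]

```text
clock: 25.3
tool_pos: [0.5274, 0.1186, 0.2618]
eef_rot: [0.891, 0.454, -0.0, -0.0]
contact_force: [0.4, -0.2, 0.5]
opening: 0.451
finger_force: 0.0
```

```bash
python3 - <<'E'
from crank import *
hub("18");win("18",257,267);p,y,M,s=pose();v=p[:2]-A;a=np.degrees(np.arctan2(v[1],v[0]));print("a",a,np.hypot(*v))
E
```

```text
clk 25.35 grasp [0.5275 0.1186 0.1148] yaw -35.98 q [-0.42  0.81  0.19  1.95 -0.34  0.41 -0.6 ] F [ 1.1 -0.5 -0.1] op 0.496
257 [58, 59, 64, 62, 56, 50, 45, 49, 46, 46, 45, 43, 49, 44, 51, 45]
258 [67, 56, 62, 61, 64, 53, 51, 50, 46, 45, 49, 48, 42, 50, 44, 48]
259 [55, 68, 62, 56, 64, 66, 58, 49, 41, 50, 38, 49, 46, 48, 41, 50]
260 [51, 56, 58, 61, 65, 60, 61, 51, 50, 46, 37, 43, 46, 55, 47, 54]
261 [54, 45, 53, 51, 57, 45, 55, 48, 46, 46, 59, 33, 45, 48, 35, 49]
262 [71, 49, 43, 36, 41, 51, 38, 38, 42, 46, 75, 42, 52, 48, 53, 50]
263 [72, 74, 63, 47, 47, 50, 50, 54, 66, 61, 67, 44, 45, 54, 54, 48]
264 [72, 88, 85, 74, 67, 62, 66, 71, 74, 70, 55, 46, 47, 57, 49, 49]
265 [51, 71, 82, 81, 78, 72, 72, 75, 78, 56, 48, 50, 46, 63, 55, 43]
266 [48, 50, 69, 77, 79, 83, 77, 64, 63, 49, 51, 49, 56, 54, 49, 41]
a -126.02678342876638 0.04954291356157007
```

Emit:
play_rows:
  rows:
    - [60, 0, 0, -0.005, 0, 0, 0]
    - [60, 0, 0, 0, 0, 0, -10.6]
    - [60, 0, 0, 0, 0, 0, -10.6]
    - [60, 0, 0, 0, 0, 0, -10.6]
    - [60, 0, 0, 0, 0, 0, -10.6]
    - [60, 0, 0, 0, 0, 0, -10.6]
    - [60, 0, 0, 0, 0, 0, -10.6]
    - [60, 0, 0, 0, 0, 0, -10.6]

```text
clock: 26.35
tool_pos: [0.5276, 0.1186, 0.2673]
eef_rot: [0.435, 0.901, -0.0, 0.0]
contact_force: [-0.8, -0.2, 0.3]
opening: 0.6
finger_force: 0.0
```

Emit:
play_rows:
  rows:
    - [60, 0, 0, 0, 0, 0, -10.6]
    - [60, 0, 0, 0, 0, 0, -10.6]
    - [60, 0, 0, 0, 0, 0, -10.6]
    - [60, 0, 0, 0, 0, 0, -10.6]
    - [60, 0, 0, 0, 0, 0, -10.6]
    - [60, 0, 0, 0, 0, 0, -10.6]
    - [60, 0, 0, 0, 0, 0, -10.6]
    - [60, 0, 0, 0, 0, 0, -10.6]

```text
clock: 27.35
tool_pos: [0.5277, 0.1184, 0.2672]
eef_rot: [-0.286, 0.958, -0.001, 0.0]
contact_force: [-0.4, -0.2, 0.1]
opening: 0.598
finger_force: 0.0
```

Emit:
play_rows:
  rows:
    - [60, 0, 0, 0, 0, 0, -10.6]
    - [60, 0, 0, 0, 0, 0, 0]

```text
clock: 27.6
tool_pos: [0.5277, 0.1184, 0.267]
eef_rot: [-0.37, 0.929, -0.0, 0.0]
contact_force: [-0.0, -0.2, -0.1]
opening: 0.598
finger_force: 0.0
```

```bash
python3 - <<'E'
from crank import *
hub("19");win("19",257,267);h=A+.05*np.array([np.cos(np.radians(-124.5)),np.sin(np.radians(-124.5))]);rows((*h,.1145),144,2)
E
```

```text
clk 27.65 grasp [0.5276 0.1185 0.12  ] yaw 133.29 q [ 0.01  0.84 -0.54  1.92  0.76  0.6   1.29] F [-0.4  0.1  0.2] op 0.602
257 [57, 54, 57, 60, 63, 56, 62, 63, 57, 56, 61, 39, 48, 75, 79, 71]
258 [64, 61, 61, 58, 57, 62, 63, 62, 61, 64, 48, 39, 52, 71, 81, 74]
259 [50, 65, 64, 57, 54, 57, 60, 60, 63, 53, 46, 45, 46, 50, 61, 79]
260 [53, 53, 62, 62, 56, 65, 62, 45, 58, 45, 38, 43, 49, 47, 50, 74]
261 [45, 52, 48, 53, 56, 54, 45, 49, 48, 48, 54, 48, 41, 47, 42, 63]
262 [76, 48, 35, 45, 44, 47, 45, 51, 43, 45, 66, 31, 45, 48, 71, 77]
263 [71, 73, 73, 48, 53, 41, 47, 49, 67, 64, 94, 58, 64, 77, 87, 83]
264 [64, 85, 80, 69, 65, 68, 67, 73, 77, 67, 65, 48, 55, 87, 90, 78]
265 [54, 71, 78, 82, 75, 72, 71, 74, 72, 67, 50, 49, 42, 68, 66, 62]
266 [39, 50, 62, 77, 86, 78, 82, 61, 68, 50, 40, 52, 46, 50, 51, 51]
n 2 row [ 0.0001 -0.0006] z 0.0028 turn -5.36 tilt [ 2.e-04 -1.e-04 -1.e+00]
```

Emit:
play_rows:
  rows:
    - [40, 0, 0, 0.003, 0, 0, 0]
    - [25, 0, 0, 0.003, 0, 0, 0]
    - [25, 0, 0, 0, 0, 0, 0]
    - [25, -0.0002, 0.0052, 0.0002, 0, 0, 5]
    - [25, -0.0002, 0.0052, 0.0002, 0, 0, 5]
    - [25, -0.0002, 0.0052, 0.0002, 0, 0, 5]
    - [25, -0.0002, 0.0052, 0.0002, 0, 0, 5]

```text
clock: 28.52
tool_pos: [0.516, 0.1355, 0.26]
eef_rot: [-0.202, 0.979, -0.001, -0.0]
contact_force: [1.2, -0.9, 1.4]
opening: 0.248
finger_force: 0.9
```

```bash
python3 - <<'E'
from crank import *
st();arc(-48,8,dz=.0013)
E
```

```text
clk 28.525 grasp [0.516  0.1355 0.113 ] yaw 113.28 q [-0.09  0.83 -0.43  1.95  0.68  0.51  0.98] F [ 1.2 -0.9  1.4] op 0.248
radius 0.0468 arm angle from tool -150.3
n 8 row [0.0004 0.005 ] z 0.0002 turn 5.19 tilt [-1.0e-04 -1.7e-03 -1.0e+00]
```

Emit:
play_rows:
  rows:
    - [25, 0.0004, 0.0051, 0.0002, 0, 0, 5.2]
    - [25, 0.0004, 0.0051, 0.0002, 0, 0, 5.2]
    - [25, 0.0004, 0.0051, 0.0002, 0, 0, 5.2]
    - [25, 0.0004, 0.0051, 0.0002, 0, 0, 5.2]
    - [25, 0.0004, 0.0051, 0.0002, 0, 0, 5.2]
    - [25, 0.0004, 0.0051, 0.0002, 0, 0, 5.2]
    - [25, 0.0004, 0.0051, 0.0002, 0, 0, 5.2]
    - [25, 0.0004, 0.0051, 0.0002, 0, 0, 5.2]

```text
clock: 29.52
tool_pos: [0.509, 0.1752, 0.2585]
eef_rot: [0.159, 0.987, -0.001, -0.0]
contact_force: [-0.0, -0.9, 0.7]
opening: 0.251
finger_force: 0.5
```

```bash
python3 - <<'E'
from crank import *
st();arc(-48,8,dz=.0013)
E
```

```text
clk 29.525 grasp [0.509  0.1752 0.1115] yaw 71.69 q [-0.28  0.81 -0.24  1.94  0.41  0.44  0.43] F [-0.  -0.9  0.7] op 0.251
radius 0.0504 arm angle from tool 160.9
n 8 row [-0.0004  0.0052] z 0.0002 turn 6.1 tilt [-7.0e-04 -1.4e-03 -1.0e+00]
```

Emit:
play_rows:
  rows:
    - [25, -0.0003, 0.0052, 0.0002, 0, 0, 6]
    - [25, -0.0003, 0.0052, 0.0002, 0, 0, 6]
    - [25, -0.0003, 0.0052, 0.0002, 0, 0, 6]
    - [25, -0.0003, 0.0052, 0.0002, 0, 0, 6]
    - [25, -0.0003, 0.0052, 0.0002, 0, 0, 6]
    - [25, -0.0003, 0.0052, 0.0002, 0, 0, 6]
    - [25, -0.0003, 0.0052, 0.0002, 0, 0, 6]
    - [25, -0.0003, 0.0052, 0.0002, 0, 0, 6]

```text
clock: 30.52
tool_pos: [0.5358, 0.2055, 0.2567]
eef_rot: [0.547, 0.837, -0.001, -0.001]
contact_force: [-2.1, -0.2, 1.2]
opening: 0.251
finger_force: 1.0
```

```bash
python3 - <<'E'
from crank import *
st();arc(-48,8,dz=.0013)
E
```

```text
clk 30.525 grasp [0.5358 0.2055 0.1097] yaw 23.7 q [-0.42  0.83 -0.04  1.84  0.07  0.47 -0.1 ] F [-2.1 -0.2  1.2] op 0.251
radius 0.0512 arm angle from tool 114.0
n 8 row [-0.0004  0.0053] z 0.0002 turn 5.96 tilt [-2.2e-03 -9.0e-04 -1.0e+00]
```

Emit:
play_rows:
  rows:
    - [25, -0.0004, 0.0052, 0.0002, 0, 0, 6]
    - [25, -0.0004, 0.0052, 0.0002, 0, 0, 6]
    - [25, -0.0004, 0.0052, 0.0002, 0, 0, 6]
    - [25, -0.0004, 0.0052, 0.0002, 0, 0, 6]
    - [25, -0.0004, 0.0052, 0.0002, 0, 0, 6]
    - [25, -0.0004, 0.0052, 0.0002, 0, 0, 6]
    - [25, -0.0002, 0.003, 0, 0, 0, 3]
    - [25, 0, 0, 0, 0, 0, 0]

```text
clock: 31.52
tool_pos: [0.57, 0.2072, 0.2556]
eef_rot: [0.794, 0.608, 0.0, 0.0]
contact_force: [0.2, -0.8, 0.2]
opening: 0.249
finger_force: 0.1
```

```bash
python3 - <<'E'
from crank import *
hub("20");arc(-18,4,dz=.0005);win("20",254,270)
E
```

```text
clk 31.575 grasp [0.57   0.2071 0.1087] yaw -15.03 q [-0.49  0.87  0.12  1.75 -0.19  0.54 -0.52] F [-0.   0.3  0.4] op 0.251
radius 0.0503 arm angle from tool 74.5
n 4 row [-0.0002  0.0039] z 0.0001 turn 4.62 tilt [ 3.e-04  0.e+00 -1.e+00]
254 [42, 40, 35, 36, 38, 43, 49, 55, 52, 52, 49, 51, 42, 42, 57, 63]
255 [43, 40, 42, 45, 42, 54, 52, 52, 52, 43, 47, 45, 42, 65, 63, 65]
256 [37, 38, 46, 41, 37, 45, 49, 49, 55, 56, 55, 52, 46, 57, 59, 56]
257 [37, 32, 36, 34, 35, 39, 35, 54, 45, 52, 51, 59, 48, 50, 55, 54]
258 [43, 40, 33, 41, 44, 34, 42, 38, 45, 45, 41, 43, 51, 60, 54, 47]
259 [41, 43, 42, 42, 35, 39, 44, 40, 37, 39, 46, 43, 44, 44, 54, 47]
260 [40, 40, 44, 36, 34, 41, 42, 44, 31, 48, 37, 47, 36, 38, 50, 52]
261 [39, 39, 37, 33, 40, 39, 56, 53, 35, 36, 42, 41, 40, 38, 49, 50]
262 [49, 52, 49, 40, 33, 50, 65, 68, 35, 51, 79, 59, 52, 50, 49, 54]
263 [52, 54, 51, 49, 41, 64, 54, 60, 40, 69, 77, 46, 52, 52, 57, 57]
264 [47, 47, 52, 51, 69, 54, 60, 51, 46, 68, 53, 55, 67, 56, 45, 60]
265 [41, 44, 51, 38, 79, 58, 62, 56, 67, 58, 47, 57, 62, 58, 40, 45]
266 [36, 43, 41, 42, 81, 59, 47, 56, 62, 61, 61, 58, 55, 62, 33, 36]
267 [35, 37, 33, 44, 64, 47, 39, 58, 60, 55, 61, 58, 61, 66, 55, 46]
268 [46, 43, 30, 41, 57, 35, 34, 72, 62, 67, 69, 50, 52, 64, 55, 56]
269 [40, 37, 42, 39, 41, 37, 49, 71, 80, 81, 74, 87, 76, 60, 63, 61]
```

Emit:
play_rows:
  rows:
    - [25, -0.0002, 0.0039, 0.0002, 0, 0, 4.5]
    - [25, -0.0002, 0.0039, 0.0002, 0, 0, 4.5]
    - [25, -0.0002, 0.0039, 0.0002, 0, 0, 4.5]
    - [25, -0.0002, 0.0039, 0.0002, 0, 0, 4.5]
    - [25, -0.0002, 0.0039, 0, 0, 0, 4.5]
    - [25, 0, 0, 0, 0, 0, 0]
    - [25, 0, 0, 0, 0, 0, 0]

```text
clock: 32.45
tool_pos: [0.5873, 0.1982, 0.255]
eef_rot: [0.897, 0.442, 0.0, 0.0]
contact_force: [0.2, 0.1, -0.6]
opening: 0.251
finger_force: 0.0
```

```bash
python3 - <<'E'
from crank import *
hub("21");path(52,-38,1);win("21",254,270)
E
```

```text
clk 32.5 grasp [0.5873 0.1982 0.108 ] yaw -37.52 q [-0.52  0.9   0.23  1.71 -0.33  0.58 -0.76] F [ 0.1  0.2 -0. ] op 0.252
arm 52.1 r 0.0501
clk 32.5 grasp [0.5873 0.1982 0.108 ] yaw -37.52 q [-0.52  0.9   0.23  1.71 -0.33  0.58 -0.76] F [ 0.1  0.2 -0. ] op 0.252
[np.float64(-0.0001), np.float64(0.0001), 0.0, np.float64(0.5)]
254 [32, 31, 33, 42, 56, 71, 48, 48, 49, 48, 55, 51, 53, 52, 61, 53]
255 [33, 41, 39, 49, 50, 53, 56, 58, 56, 50, 55, 54, 53, 52, 58, 55]
256 [36, 36, 45, 55, 50, 59, 55, 55, 52, 53, 56, 62, 56, 55, 57, 54]
257 [34, 48, 52, 58, 53, 56, 52, 52, 49, 50, 53, 57, 58, 58, 53, 58]
258 [49, 55, 51, 54, 54, 51, 52, 50, 50, 55, 56, 55, 49, 51, 55, 52]
259 [50, 54, 55, 57, 57, 54, 52, 53, 57, 45, 51, 50, 47, 55, 56, 54]
260 [46, 53, 52, 55, 58, 46, 58, 55, 51, 50, 54, 57, 60, 56, 57, 51]
261 [54, 54, 53, 54, 54, 53, 54, 56, 47, 54, 48, 55, 52, 54, 52, 57]
262 [52, 47, 53, 56, 55, 49, 53, 50, 53, 55, 52, 59, 56, 51, 62, 56]
263 [56, 56, 54, 54, 46, 53, 51, 45, 53, 55, 61, 55, 48, 58, 52, 44]
264 [53, 56, 58, 58, 51, 57, 54, 47, 50, 59, 50, 55, 60, 57, 46, 42]
265 [53, 49, 49, 46, 54, 52, 60, 74, 54, 50, 54, 52, 45, 48, 42, 54]
266 [66, 51, 55, 52, 54, 56, 74, 88, 69, 60, 50, 49, 42, 47, 48, 47]
267 [72, 74, 63, 55, 49, 48, 61, 65, 63, 48, 46, 49, 42, 46, 44, 51]
268 [59, 66, 62, 51, 54, 52, 50, 51, 42, 47, 52, 43, 49, 50, 44, 42]
269 [50, 55, 56, 55, 54, 56, 52, 46, 50, 47, 51, 46, 48, 47, 47, 48]
```

Emit:
play_rows:
  rows:
    - [25, 0, 0, 0, 0, 0, 10]
    - [25, 0, 0, 0, 0, 0, 10]
    - [25, 0, 0, 0, 0, 0, 10]
    - [25, 0, 0, 0, 0, 0, 10]
    - [25, 0, 0, 0, 0, 0, 0]

```text
clock: 33.12
tool_pos: [0.5872, 0.1984, 0.2548]
eef_rot: [0.994, 0.109, 0.0, 0.0]
contact_force: [-0.1, 0.6, -0.7]
opening: 0.245
finger_force: 0.0
```

```bash
python3 - <<'E'
from crank import *
hub("22");win("22",254,272)
E
```

```text
clk 33.175 grasp [0.5872 0.1984 0.1079] yaw -77.36 q [-0.62  0.93  0.41  1.71 -0.57  0.63 -1.24] F [-0.4  0.1 -0.6] op 0.25
254 [38, 38, 53, 53, 41, 41, 46, 46, 54, 66, 69, 68, 63, 58, 63, 66]
255 [45, 46, 47, 46, 47, 47, 51, 46, 37, 51, 64, 63, 67, 61, 66, 63]
256 [35, 40, 47, 43, 47, 52, 50, 53, 45, 45, 58, 61, 68, 60, 67, 63]
257 [45, 52, 49, 38, 40, 53, 42, 45, 53, 50, 58, 64, 61, 67, 60, 62]
258 [37, 51, 45, 49, 41, 49, 48, 48, 49, 49, 54, 61, 66, 67, 69, 66]
259 [42, 44, 41, 50, 42, 43, 42, 49, 55, 48, 50, 55, 63, 63, 59, 67]
260 [35, 34, 42, 50, 48, 44, 49, 52, 48, 44, 49, 53, 64, 64, 66, 70]
261 [54, 42, 40, 47, 45, 44, 48, 48, 50, 54, 45, 52, 57, 68, 64, 62]
262 [41, 39, 48, 44, 50, 50, 51, 48, 42, 45, 57, 64, 52, 66, 63, 58]
263 [57, 49, 45, 44, 53, 49, 53, 45, 49, 48, 68, 46, 57, 71, 62, 58]
264 [55, 57, 44, 51, 41, 43, 46, 50, 51, 74, 51, 55, 48, 64, 67, 59]
265 [54, 56, 44, 47, 66, 61, 65, 67, 73, 71, 49, 39, 49, 70, 64, 58]
266 [57, 50, 45, 68, 76, 72, 77, 65, 66, 48, 41, 55, 46, 68, 65, 48]
267 [56, 58, 44, 60, 53, 57, 58, 50, 51, 41, 46, 50, 66, 64, 61, 43]
268 [54, 56, 47, 50, 45, 47, 45, 48, 43, 49, 54, 49, 66, 63, 51, 48]
269 [52, 57, 53, 39, 48, 47, 51, 47, 51, 53, 47, 65, 60, 58, 45, 48]
270 [52, 61, 56, 55, 49, 50, 57, 53, 56, 52, 54, 59, 53, 51, 54, 54]
271 [54, 54, 56, 47, 56, 54, 49, 51, 50, 52, 53, 47, 54, 53, 39, 47]
```

Emit:
play_rows:
  rows:
    - [5, 0, 0, 0, 0, 0, 0]
    - [5, 0, 0, 0, 0, 0, 0]
    - [5, 0, 0, 0, 0, 0, 0]
    - [5, 0, 0, 0, 0, 0, 0]
    - [5, 0, 0, 0, 0, 0, 0]
  grip_force: 10

```text
clock: 33.8
tool_pos: [0.5874, 0.1985, 0.255]
eef_rot: [0.994, 0.108, 0.0, -0.0]
contact_force: [0.3, 1.8, -0.8]
opening: 0.2
finger_force: 10.0
```

```bash
python3 - <<'E'
from crank import *
hub("23");win("23",257,269,238,248);print(status.get_state()["finger_force"],[proj("side",[*A,z])[0].round(2).tolist() for z in(.10,.09,.08)])
R_,t_,*_=cam("side")
for l in("fixture","die","round_die","soap_egg","grease_tin"):
    for d in finder.spot_in("side",l)[:5]: print(l,round(d["score"],2),(R_.T@(np.array(d["at"])-t_)).round(3))
# change of scene against the first picture, away from the arm
T=cams.snapshot("top");a=np.load("top.npy").astype(int);d=np.abs(T.astype(int)-a).max(2)
for nm,(u,v) in dict(gr1=(326,130),gr2=(355,154),gr3=(291,195),gr4=(293,231),round=(328,214),tin=(268,128),cup=(199,129),egg=(139,215)).items():
    w=T[v-10:v+10,u-10:u+10].astype(int)-a[v-10:v+10,u-10:u+10];print(nm,np.abs(w).mean().round(1))
g=np.load("k_23.npy").astype(int).mean(2).round().astype(int);h=np.load("s6.npy").astype(int).mean(2).round().astype(int)
for r_ in(222,226,230,234,238,242):print(r_,g[r_,232:254].tolist(),"|",h[r_,232:254].tolist())
E
```

```text
clk 33.85 grasp [0.5873 0.1985 0.1079] yaw -77.58 q [-0.62  0.93  0.41  1.71 -0.57  0.63 -1.24] F [1.8 1.5 0.1] op 0.198
257 [44, 45, 45, 53, 53, 51, 50, 49, 53, 65]
258 [43, 44, 52, 42, 52, 46, 37, 51, 54, 59]
259 [45, 47, 49, 47, 48, 47, 48, 44, 58, 62]
260 [47, 46, 48, 47, 48, 49, 48, 45, 47, 56]
261 [53, 46, 53, 50, 46, 51, 47, 37, 44, 54]
262 [48, 42, 44, 51, 40, 46, 47, 53, 54, 60]
263 [50, 52, 41, 46, 49, 47, 38, 54, 71, 53]
264 [47, 42, 50, 44, 47, 48, 55, 80, 57, 40]
265 [45, 55, 65, 58, 68, 68, 74, 65, 48, 44]
266 [45, 64, 74, 75, 77, 66, 68, 48, 49, 45]
267 [46, 55, 62, 65, 59, 51, 55, 44, 47, 51]
268 [48, 49, 39, 44, 42, 41, 47, 45, 42, 51]
9.998908443376422 [[240.67, 252.98], [240.82, 255.55], [240.97, 258.09]]
fixture 0.68 [0.541 0.164 0.017]
die 0.75 [0.577 0.033 0.045]
die 0.57 [ 0.449 -0.103  0.036]
round_die 0.5 [ 0.496 -0.2    0.041]
soap_egg 0.56 [0.51  0.337 0.031]
grease_tin 0.81 [ 0.75  -0.019  0.064]
grease_tin 0.71 [0.544 0.167 0.014]
gr1 11.3
gr2 10.8
gr3 10.9
gr4 7.3
round 16.7
tin 21.6
cup 18.0
egg 8.0
222 [43, 64, 35, 40, 35, 29, 146, 152, 148, 129, 126, 
[... 455 characters left out ...]
 154, 151] | [97, 96, 122, 123, 108, 49, 60, 61, 56, 62, 61, 59, 59, 52, 61, 129, 126, 89, 67, 94, 90, 88]
234 [46, 41, 43, 49, 38, 47, 209, 185, 179, 180, 179, 177, 193, 189, 187, 188, 185, 205, 118, 122, 158, 153] | [97, 86, 125, 124, 125, 124, 127, 120, 116, 117, 117, 109, 129, 129, 121, 124, 119, 114, 61, 61, 95, 84]
238 [46, 40, 40, 40, 39, 35, 93, 87, 80, 73, 78, 81, 80, 86, 83, 83, 81, 72, 116, 129, 157, 154] | [103, 104, 59, 60, 59, 54, 61, 60, 59, 61, 58, 61, 60, 51, 59, 56, 62, 58, 57, 64, 95, 89]
242 [40, 47, 48, 51, 37, 24, 52, 52, 46, 58, 52, 52, 52, 57, 46, 61, 57, 45, 110, 126, 160, 159] | [82, 88, 41, 45, 50, 44, 44, 52, 47, 50, 44, 50, 41, 41, 48, 39, 46, 49, 60, 75, 97, 91]
```

```bash
python3 -c "
from plant import r
print(r.finish_job())"
```

```text
the job is handed in; nothing more can be done
None
```

The job is handed in. The oblong die sits in its seat between stop and jaw. The screw was turned back until the hub visibly dropped, then forward one turn, and had sunk about 20 mm in all as measured in the side view. The gripper is closed on the crank handle at 10 N. I had no picture views left at the end, so the die and bystanders were only checked by detector positions and pixel comparison, which showed no clear displacement.

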